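# Charge the mill jar with a scoopful of milling balls

## Task

Draw the metal scoop out of its sheath by the pan, set it down flat on the worktop and let go, then take it by its handle and scoop at least three of the four ceramic milling balls out of the tray in one scoopful. Tip them gently from just above the rim into the open steel jar and lay the scoop flat on the worktop again. Keep the fingers off the balls, spill none (one may stay in the tray), and leave the jar and the things round about where they stand.

Things in the scene. Friction and masses are not known exactly. Their poses are not given: they have to be found in the camera images.
- scoop_pan (a point): loose aluminium scoop, 160 g. Its pan: 70 long (x), 66 wide, 40 mm high outside; walls 2 to 3, floor 3 mm; open on top and at the +x end, where the last 14 mm of floor thin to a lip (side walls end 25 mm short of it). Point: pan's centre, 20 mm above its underside; +x to the lip, z up when flat. Starts flat on the worktop, handle in the sheath; the pan can be gripped across its width
- scoop_grip (a point): place to grip the scoop's handle: middle of its section, 75 mm behind (-x of) the pan's centre and 58 mm above the scoop's underside; axes as scoop_pan. The handle is a level bar along x, 16 mm wide and 22 mm high, from 46 to 135 mm behind the pan's centre. Laid flat, the scoop stands by itself (centre of mass 18 mm behind the pan's centre)
- scoop_lip (a point): middle of the scoop's lip edge, at its underside: 35 mm ahead (+x) of the pan's centre
- sheath_mouth (a point): fixed white roofed sleeve over the scoop's handle: 100 mm long, 48 wide (74 over its foot flanges), 84 high; slot 32 mm wide, 77 high, open only at its mouth. Point: middle of the mouth, 58 mm above the worktop; +x points straight out of it, the way the scoop is drawn (handle clear after 86 mm)
- tray_floor (a point): fixed grey tray with the balls. Point: middle of its flat inner floor (150 long in x; width tapers from 86 mm near to 73 mm far), 4 mm above the worktop. Side walls 49 mm high over the worktop, 4 thick; near wall (-x end, 75 mm from the point) 28 mm high; far wall begins at the floor 75 mm ahead and leans outward 30 degrees, its top 26 mm further on. +x points to the far wall, away from the robot
- ball_0_center (a point): smooth white ceramic ball, 20 mm across, 17 g, rolls on slopes over 10 degrees; this point is its centre; it starts on the far half of the tray's floor (all four are alike)
- ball_1_center (a point): smooth white ceramic ball, 20 mm across, 17 g, rolls on slopes over 10 degrees; this point is its centre; it starts on the far half of the tray's floor (all four are alike)
- ball_2_center (a point): smooth white ceramic ball, 20 mm across, 17 g, rolls on slopes over 10 degrees; this point is its centre; it starts on the far half of the tray's floor (all four are alike)
- ball_3_center (a point): smooth white ceramic ball, 20 mm across, 17 g, rolls on slopes over 10 degrees; this point is its centre; it starts on the far half of the tray's floor (all four are alike)
- mill_jar_mouth (a point): open round steel jar, loose, 0.9 kg, 100 mm across and 70 mm high, mouth 90 mm across inside narrowing to 84 mm, inner floor 8 mm above the worktop; this point is the centre of its mouth, at rim height, z up
- black_lid_jar: bystander: white jar with a black screw lid, closed, 82 x 82 x 79 mm; origin at the centre of its underside
- timer: bystander: white bench timer, 58 x 64 x 21 mm; origin at the centre of its underside
- tape_roll: bystander: roll of clear tape lying flat, 72 x 72 x 19 mm; origin at the centre of its underside
- salve_jar: bystander: small white jar with a black lid, 60 x 60 x 41 mm; origin at the centre of its underside
Things that resemble listed ones, but are neither listed nor needed, are in the scene too. Leave any brown look-alike of the part that bears mill_jar_mouth alone.

How it is judged (in metres and radians):
On the way, in this order (a step that is already met when the one before it is completed fails the run):
1. the scoop is out of the sheath, flat on the worktop, and let go ((x of scoop_grip in the frame of sheath_mouth above 0.06 m or distance between scoop_grip and sheath_mouth above 0.11 m) and height (world z) of scoop_lip below 0.006 m and angle between scoop_pan's own z axis and vertical below 0.1 rad and contact force between the fingers and scoop below 0.1 N), for 0.2 s.
2. at least three balls are in the scoop's pan and lifted clear of the tray ((((x of ball_0_center in the frame of scoop_pan between -0.035 and 0.035 m and y of ball_0_center in the frame of scoop_pan between -0.033 and 0.033 m and z of ball_0_center in the frame of scoop_pan between -0.02 and 0.03 m) and (x of ball_1_center in the frame of scoop_pan between -0.035 and 0.035 m and y of ball_1_center in the frame of scoop_pan between -0.033 and 0.033 m and z of ball_1_center in the frame of scoop_pan between -0.02 and 0.03 m) and (x of ball_2_center in the frame of scoop_pan between -0.035 and 0.035 m and y of ball_2_center in the frame of scoop_pan between -0.033 and 0.033 m and z of ball_2_center in the frame of scoop_pan between -0.02 and 0.03 m)) or ((x of ball_0_center in the frame of scoop_pan between -0.035 and 0.035 m and y of ball_0_center in the frame of scoop_pan between -0.033 and 0.033 m and z of ball_0_center in the frame of scoop_pan between -0.02 and 0.03 m) and (x of ball_1_center in the frame of scoop_pan between -0.035 and 0.035 m and y of ball_1_center in the frame of scoop_pan between -0.033 and 0.033 m and z of ball_1_center in the frame of scoop_pan between -0.02 and 0.03 m) and (x of ball_3_center in the frame of scoop_pan between -0.035 and 0.035 m and y of ball_3_center in the frame of scoop_pan between -0.033 and 0.033 m and z of ball_3_center in the frame of scoop_pan between -0.02 and 0.03 m)) or ((x of ball_0_center in the frame of scoop_pan between -0.035 and 0.035 m and y of ball_0_center in the frame of scoop_pan between -0.033 and 0.033 m and z of ball_0_center in the frame of scoop_pan between -0.02 and 0.03 m) and (x of ball_2_center in the frame of scoop_pan between -0.035 and 0.035 m and y of ball_2_center in the frame of scoop_pan between -0.033 and 0.033 m and z of ball_2_center in the frame of scoop_pan between -0.02 and 0.03 m) and (x of ball_3_center in the frame of scoop_pan between -0.035 and 0.035 m and y of ball_3_center in the frame of scoop_pan between -0.033 and 0.033 m and z of ball_3_center in the frame of scoop_pan between -0.02 and 0.03 m)) or ((x of ball_1_center in the frame of scoop_pan between -0.035 and 0.035 m and y of ball_1_center in the frame of scoop_pan between -0.033 and 0.033 m and z of ball_1_center in the frame of scoop_pan between -0.02 and 0.03 m) and (x of ball_2_center in the frame of scoop_pan between -0.035 and 0.035 m and y of ball_2_center in the frame of scoop_pan between -0.033 and 0.033 m and z of ball_2_center in the frame of scoop_pan between -0.02 and 0.03 m) and (x of ball_3_center in the frame of scoop_pan between -0.035 and 0.035 m and y of ball_3_center in the frame of scoop_pan between -0.033 and 0.033 m and z of ball_3_center in the frame of scoop_pan between -0.02 and 0.03 m))) and height (world z) of scoop_pan above 0.09 m), for 0.2 s.
At the end, for the whole second after the job is handed in: At least three balls lie in the steel jar below its rim and the fourth, if not there, is in the tray; the jar stands upright; the scoop lies flat (within 0.1 rad, lip under 6 mm high) and still on the worktop, released ((((horizontal distance between ball_0_center and mill_jar_mouth below 0.042 m and z of ball_0_center in the frame of mill_jar_mouth between -0.07 and -0.005 m) and (horizontal distance between ball_1_center and mill_jar_mouth below 0.042 m and z of ball_1_center in the frame of mill_jar_mouth between -0.07 and -0.005 m) and (horizontal distance between ball_2_center and mill_jar_mouth below 0.042 m and z of ball_2_center in the frame of mill_jar_mouth between -0.07 and -0.005 m)) or ((horizontal distance between ball_0_center and mill_jar_mouth below 0.042 m and z of ball_0_center in the frame of mill_jar_mouth between -0.07 and -0.005 m) and (horizontal distance between ball_1_center and mill_jar_mouth below 0.042 m and z of ball_1_center in the frame of mill_jar_mouth between -0.07 and -0.005 m) and (horizontal distance between ball_3_center and mill_jar_mouth below 0.042 m and z of ball_3_center in the frame of mill_jar_mouth between -0.07 and -0.005 m)) or ((horizontal distance between ball_0_center and mill_jar_mouth below 0.042 m and z of ball_0_center in the frame of mill_jar_mouth between -0.07 and -0.005 m) and (horizontal distance between ball_2_center and mill_jar_mouth below 0.042 m and z of ball_2_center in the frame of mill_jar_mouth between -0.07 and -0.005 m) and (horizontal distance between ball_3_center and mill_jar_mouth below 0.042 m and z of ball_3_center in the frame of mill_jar_mouth between -0.07 and -0.005 m)) or ((horizontal distance between ball_1_center and mill_jar_mouth below 0.042 m and z of ball_1_center in the frame of mill_jar_mouth between -0.07 and -0.005 m) and (horizontal distance between ball_2_center and mill_jar_mouth below 0.042 m and z of ball_2_center in the frame of mill_jar_mouth between -0.07 and -0.005 m) and (horizontal distance between ball_3_center and mill_jar_mouth below 0.042 m and z of ball_3_center in the frame of mill_jar_mouth between -0.07 and -0.005 m))) and ((horizontal distance between ball_0_center and mill_jar_mouth below 0.042 m and z of ball_0_center in the frame of mill_jar_mouth between -0.07 and -0.005 m) or (x of ball_0_center in the frame of tray_floor between -0.08 and 0.11 m and y of ball_0_center in the frame of tray_floor between -0.046 and 0.046 m and z of ball_0_center in the frame of tray_floor between 0 and 0.05 m)) and ((horizontal distance between ball_1_center and mill_jar_mouth below 0.042 m and z of ball_1_center in the frame of mill_jar_mouth between -0.07 and -0.005 m) or (x of ball_1_center in the frame of tray_floor between -0.08 and 0.11 m and y of ball_1_center in the frame of tray_floor between -0.046 and 0.046 m and z of ball_1_center in the frame of tray_floor between 0 and 0.05 m)) and ((horizontal distance between ball_2_center and mill_jar_mouth below 0.042 m and z of ball_2_center in the frame of mill_jar_mouth between -0.07 and -0.005 m) or (x of ball_2_center in the frame of tray_floor between -0.08 and 0.11 m and y of ball_2_center in the frame of tray_floor between -0.046 and 0.046 m and z of ball_2_center in the frame of tray_floor between 0 and 0.05 m)) and ((horizontal distance between ball_3_center and mill_jar_mouth below 0.042 m and z of ball_3_center in the frame of mill_jar_mouth between -0.07 and -0.005 m) or (x of ball_3_center in the frame of tray_floor between -0.08 and 0.11 m and y of ball_3_center in the frame of tray_floor between -0.046 and 0.046 m and z of ball_3_center in the frame of tray_floor between 0 and 0.05 m)) and height (world z) of scoop_lip below 0.006 m and angle between each of scoop_pan, mill_jar_mouth's own z axis and vertical below 0.1 rad and linear speed of scoop below 0.02 m/s); the robot touches nothing.
It fails at once if the fingers touch a ball (contact force between the fingers and ball_0 above 0.5 N or contact force between the fingers and ball_1 above 0.5 N or contact force between the fingers and ball_2 above 0.5 N or contact force between the fingers and ball_3 above 0.5 N).
It fails at once if a ball is dropped or thrown faster than 2 m/s (a fall of 20 cm) (linear speed of any of ball_0, ball_1, ball_2, ball_3 above 2 m/s).
It fails at once if the jar is shoved more than 30 mm or tipped by more than 0.35 rad (distance of mill_jar_mouth from where it was at the start of the episode above 0.03 m or angle between mill_jar_mouth's own z axis and vertical above 0.35 rad).
It fails at once if a bystander is moved by more than 30 mm (distance of any of black_lid_jar, timer, tape_roll, salve_jar from where it was at the start of the episode above 0.03 m).
It also fails if it takes over 72 s, if anything falls off the work surface, if the arm or the gripper's body presses on something with over 40 N, if the wrist force passes 120 N, or if a joint passes its speed limit or range.

## Robot

A 7-joint arm with a two-finger parallel gripper is mounted at the origin on a cart in front of the work surface, level with it; the furniture and walls round the work are solid. World frame = base frame: x ahead of the robot, y to its left, z up, the work surface at z = 0. Lengths are in mm, angles in rad, forces in N, time in s.
With the tool pointing down it reaches from about 425 to 875 mm from the base axis. Payload 9.9 kg.
Tool frame: the origin (TCP) lies midway between the tips of the shut fingers; the grasp point (between the pads) lies 19 mm behind it; x points along the fingers, y is the direction in which the jaws open and shut, and the axes are right-handed (so a half turn about x gives the same grasp; the last joint's range is limited). The gripper opens to 85 mm and grips with 20 to 120 N. Pads are 22 mm wide; open, the fingers measure 114 mm over their backs; the gripper's body (76 mm by 85 mm) begins 54 mm behind the grasp point. The pads swing forward as they close: fully open they stand 13 mm farther back than shut.
Start: joints at [1.261, 0.576, 0.025, 1.437, -0.015, 1.129, -0.057], TCP at [151.127, -657.867, 231.289] pointing down, gripper open.
Joint ranges: [-2.76, 2.76], [-0.34, 2.15], [-1.52, 1.57], [0.19, 2.46], [-1.09, 4.23], [0.17, 1.99], [-2.82, 2.82]. Speed limits (rad/s): [2.22, 2.22, 3.01, 3.01, 3.14, 3.14, 3.14].

## Interface

Orientations are given as a unit quaternion [x, y, z, w].
In Python, from station import ctrl gives the robot as it stands.
- The arm moves only by the tool apply_moves, never from a script. Its argument "motion" is a list of rows, each a list of 7 numbers: the closure, from -1 (fully open) to 1 (shut), then the shift along the tool's x, y, z in mm, then the turn, a rotation vector about the tool's x, y, z in degrees. In form: [[claw, x, y, z, ax, ay, az], ...]. A call has 1 to 8 rows; each row is the pose to reach, as a shift and turn from the pose commanded when the call began, along the tool's axes at that moment; what a row does not reach only later rows make up. A row lasts 1/12 s, in which the tool goes at most 41.7 mm and 7.16 degrees, less where a joint would pass 70% of its speed; a pose out of reach is approached as far as the arm can. A call with a gripper value outside its range is refused whole. The fingers move at their own pace and stop on an object; "grip_force" is the grip in N (left out, the last holds). Time passes only in rows, so rows that repeat a pose let the fingers close. It gives the time, the measured TCP pose, the force and the opening at its end, in the units of the state.
- ctrl.observe(): the state, without advancing time (a new reading comes with each control period).
- ctrl.capture(name): name is "side" or "top"; returns a dict with "frame" (384x512x3 uint8, red, green, blue), "fx", "fy", "cx", "cy" (pixels), "xyz" and "orientation" of the camera in the world. Camera axes: x right, y up, looking along -z (the intrinsics and any distortion apply to the point x, -y, -z); pixel columns grow to the right and rows downward; lengths in mm; the calibration is good to about 2 mm. A picture is of the moment at which its call begins. There is no depth.
- ctrl.hand_in(): hands the job in, once; it reports no verdict.
The state is a dict: "clock": time; "joint_pos": joint angles; "qd": joint speeds; "joint_torque": joint torques, N m; "ee_pos": TCP position; "orientation": TCP orientation; "force": force on the tool from outside, world axes, zero at the start; "ft_torque": the same for the moment, N m; "gripper_width": opening from 0.0 (shut) to 1.0 (fully open).
Only numpy, scipy, OpenCV 4.12 (cv2) and the standard library are available. Lean on these libraries where they do the work, as an engineer would, in place of code of your own. Each camera call takes 0.05 s, during which the arm holds its last target.

## Working session

There is one attempt and no reset: what is moved stays moved. The work goes in short steps, Python scripts to look and compute and a tool call to move; the robot and the scene stay as the last step left them, time stands still between calls to the robot, and variables do not carry over. Pictures are saved under pics/ and viewed, and the job is handed in when it is done.

Besides the shell and the picture viewer there is one more tool, called after "Request:" in YAML: its name, and indented under it one key for each argument. apply_moves: Moves the arm, as the interface text tells. Its arguments: {"type":"object","properties":{"motion":{"type":"array","items":{"type":"array","items":{"type":"number"}}},"grip_force":{"type":"number"}},"required":["motion"]}

```bash
ls; mkdir -p pics; python3 - <<'E'
from station import ctrl
import cv2
print(ctrl.observe())
for n in("side","top"):
    d=ctrl.capture(n); cv2.imwrite(f"pics/{n}0.png",cv2.cvtColor(d["frame"],cv2.COLOR_RGB2BGR)); d.pop("frame"); print(n,d)
E
```

```text
pics
{'clock': 0.0, 'joint_pos': array([ 1.26119477,  0.57652504,  0.0248348 ,  1.43792444, -0.01499556,
        1.12899659, -0.05650047]), 'qd': array([-2.17057509e-04, -9.93486663e-05,  8.78501785e-05,  2.00209769e-03,
       -1.07921934e-03, -2.03394737e-04,  1.09980045e-03]), 'joint_torque': array([ 8.13878160e-04, -7.65772891e+01,  2.25070506e+00, -2.85976088e+01,
        1.52393652e-02,  1.23894622e-02, -4.06971719e-05]), 'ee_pos': array([ 151.02979643, -657.4138362 ,  230.44140685]), 'orientation': array([-0.70250634, -0.08026063,  0.70269967, -0.07909643]), 'force': array([0.44790801, 0.73760596, 0.01566952]), 'ft_torque': array([-0.02577811,  0.013038  , -0.01189549]), 'gripper_width': 1.0029497089321637}
side {'fx': 389.80937047886044, 'fy': 389.80937047886044, 'cx': 259.99100021531365, 'cy': 188.6393197961689, 'xyz': array([1248.12765814,   22.81770947,  883.31193317]), 'orientation': array([0.24146987, 0.2870747 , 0.70319582, 0.60398349])}
top {'fx': 375.1398256042324, 'fy': 375.1398256042324, 'cx': 252.16174254120173, 'cy': 195.93916357903717, 'xyz': array([ 306.32859243, -108.76932184, 1414.21635871]), 'orientation': array([ 0.04881491, -0.04704885, -0.70037896,  0.71054403])}
```

View pics/side0.png

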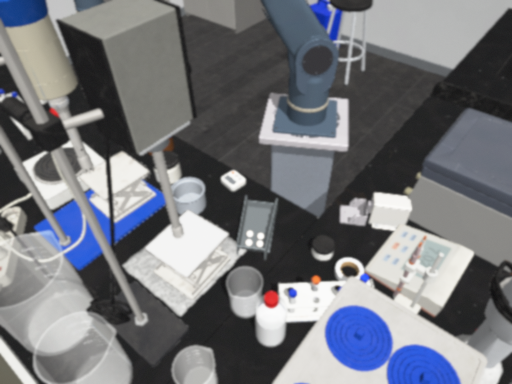

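View pics/top0.png

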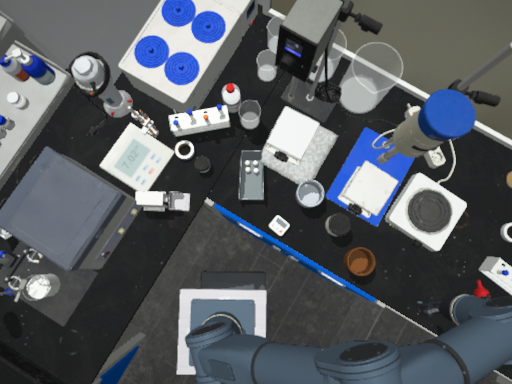

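```bash
cat > h.py <<'E'
import numpy as np, cv2, time
from scipy.spatial.transform import Rotation as R
from station import ctrl
def cap(n,fn=None,box=None,scale=1):
    d=ctrl.capture(n); im=cv2.cvtColor(d["frame"],cv2.COLOR_RGB2BGR)
    if fn:
        c=im
        if box: c=im[box[1]:box[3],box[0]:box[2]]
        cv2.imwrite("pics/"+fn,cv2.resize(c,None,fx=scale,fy=scale,interpolation=cv2.INTER_CUBIC))
    d["im"]=im; return d
def ray(d,u,v):
    r=R.from_quat(d["orientation"]).apply([(u-d["cx"])/d["fx"],-(v-d["cy"])/d["fy"],-1]); return np.array(d["xyz"]),r
def plane(d,u,v,z):
    o,r=ray(d,u,v); return o+r*(z-o[2])/r[2]
def proj(d,P):
    q=R.from_quat(d["orientation"]).inv().apply(np.atleast_2d(P)-d["xyz"])
    return np.c_[d["cx"]+d["fx"]*q[:,0]/-q[:,2], d["cy"]+d["fy"]*-q[:,1]/-q[:,2]]
def two(d1,p1,d2,p2):
    o1,r1=ray(d1,*p1);o2,r2=ray(d2,*p2)
    s=np.linalg.lstsq(np.c_[r1,-r2],o2-o1,rcond=None)[0]
    a=o1+r1*s[0];b=o2+r2*s[1]; return (a+b)/2,np.linalg.norm(a-b)
E
python3 - <<'E'
from h import *
t=cap("top","top_a.png",(130,130,260,220),6)
t=cap("top","top_b.png",(220,130,360,220),5)
s=cap("side","side_a.png",(160,160,300,270),5)
s=cap("side","side_b.png",(300,180,430,290),6)
for n,u,v in [("base",222,335),("tray",252,175),("jar",310,193),("brown",360,262),("sheath",150,200),("pan",180,200),("timer",280,225)]: print(n,plane(t,u,v,20).round())
E
```

```text
base [-6. -3. 20.]
tray [ 576. -102.   20.]
jar [ 511. -321.   20.]
brown [ 258. -502.   20.]
sheath [476. 279.  20.]
pan [477. 166.  20.]
timer [ 389. -209.   20.]
```

View pics/top_a.png

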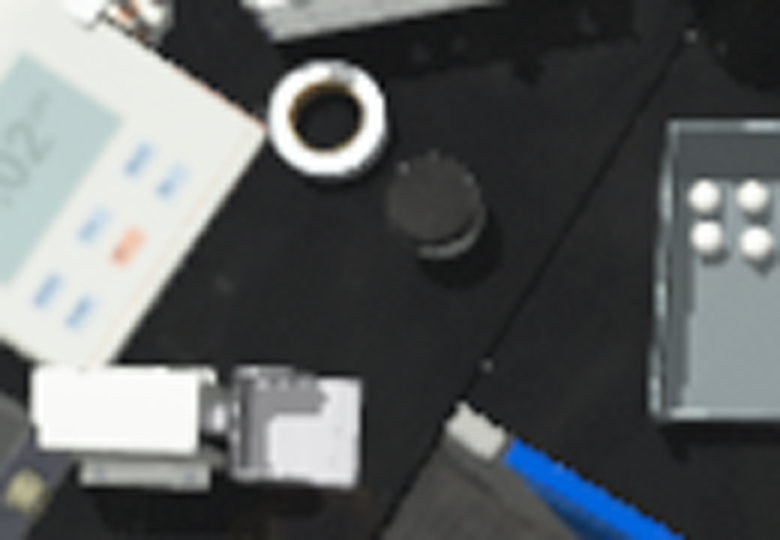

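View pics/top_b.png

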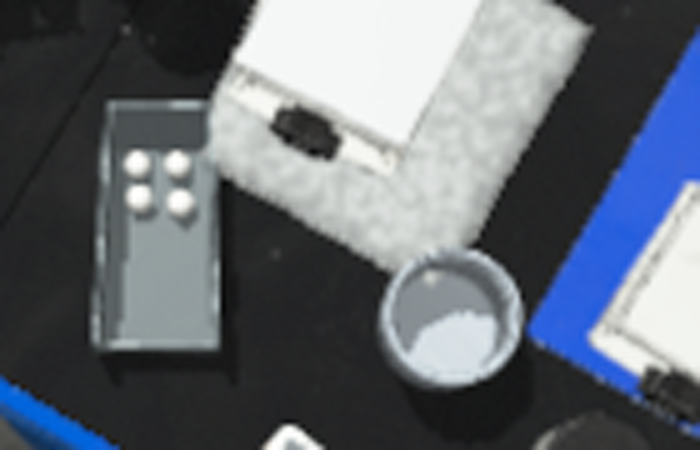

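View pics/side_a.png

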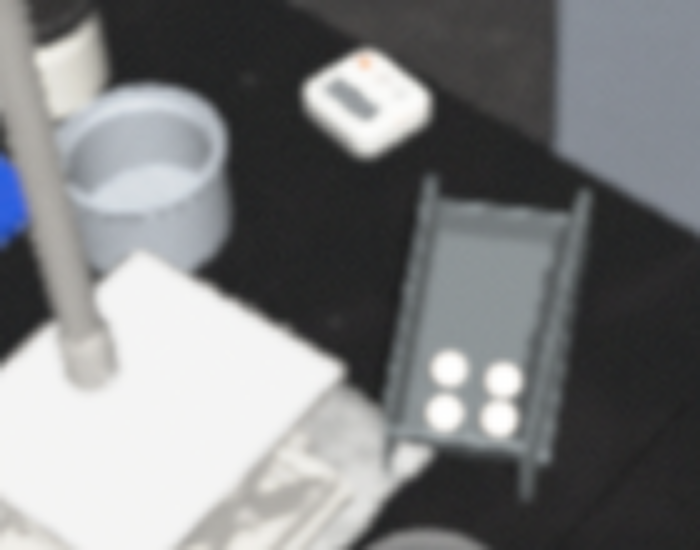

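View pics/side_b.png

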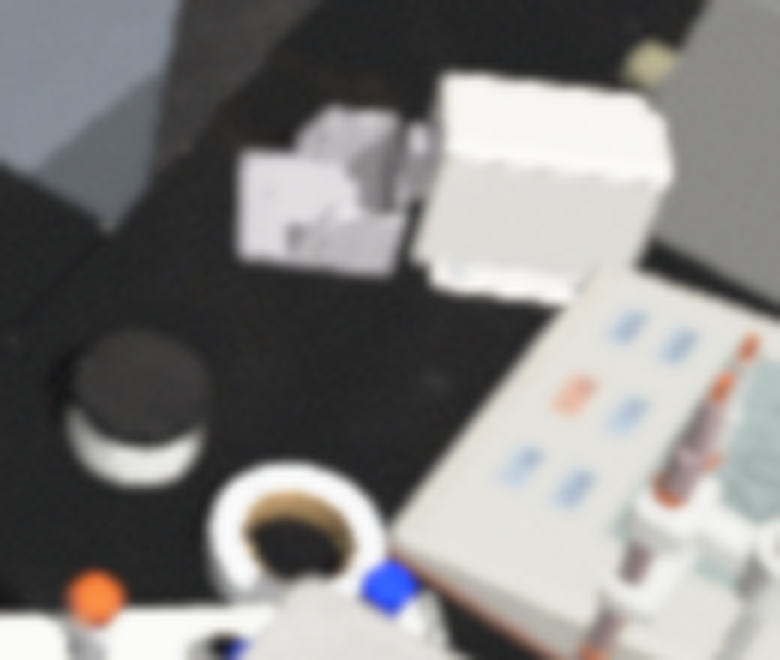

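```bash
python3 - <<'E'
from h import *
t=cap("top"); s=cap("side")
def crop(d,box,k,fn):
    c=d["im"][box[1]:box[3],box[0]:box[2]]
    cv2.imwrite("pics/"+fn,cv2.resize(c,None,fx=k,fy=k,interpolation=cv2.INTER_NEAREST))
crop(t,(132,185,196,217),12,"t_pan.png"); crop(s,(335,190,417,235),9,"s_pan.png"); crop(t,(234,142,274,206),9,"t_tray.png")
# balls
for n,d,box in(("top",t,(238,150,270,180)),("side",s,(235,220,275,255))):
    g=d["im"][box[1]:box[3],box[0]:box[2]].astype(float).mean(2)
    m=(g>205).astype(np.uint8)
    k,l,st,c=cv2.connectedComponentsWithStats(m)
    for i in range(1,k):
        if st[i,4]>5:
            ys,xs=np.where(l==i); w=g[ys,xs]-150
            p=np.array([np.average(xs,weights=w)+box[0],np.average(ys,weights=w)+box[1]])
            print(n,p.round(1),st[i,4],plane(d,*p,14).round(1))
E
```

```text
top [266.2 155.2] 68 [ 655.4 -155.4   14. ]
top [247. 162.] 13 [628.  -82.1  14. ]
top [254.8 161.9] 13 [ 628.5 -112.1   14. ]
top [247.3 168.5] 14 [602.4 -83.7  14. ]
top [255.4 169.6] 13 [ 598.7 -114.6   14. ]
side [249.5 233.2] 36 [ 593.4 -115.1   14. ]
side [259.8 239.4] 76 [610.1 -83.3  14. ]
side [248.5 242. ] 40 [ 623.6 -112.6   14. ]
side [240.8 251.4] 16 [ 657.1 -127.6   14. ]
```

View pics/t_pan.png

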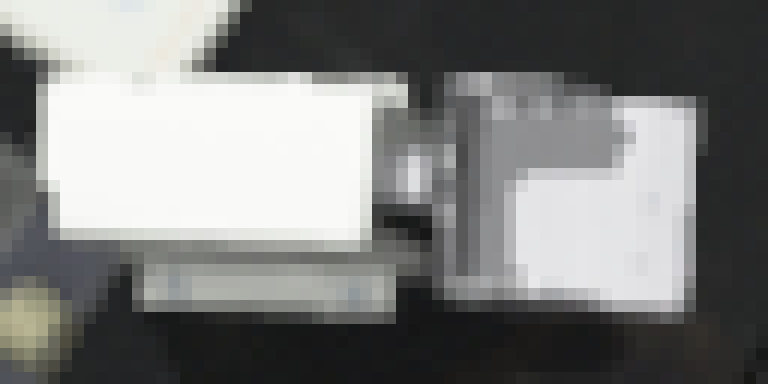

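View pics/s_pan.png

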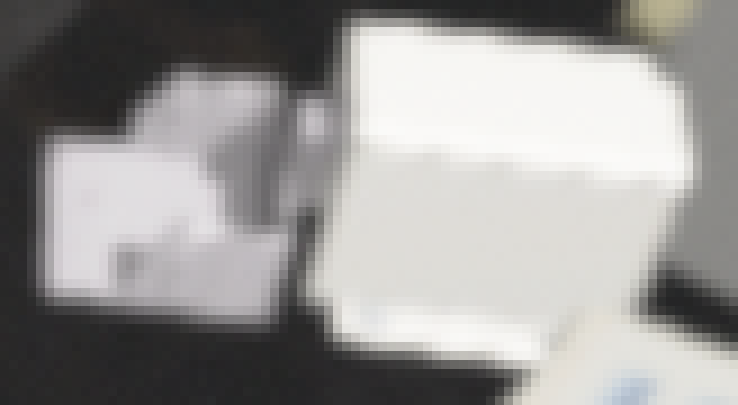

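View pics/t_tray.png

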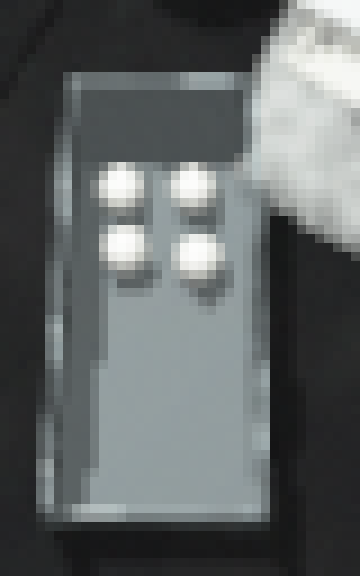

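```bash
python3 - <<'E'
from h import *
t=cap("top"); s=cap("side")
T=lambda c,r:(131.5+c/12,184.5+r/12)
S=lambda c,r:(334.5+c/9,189.5+r/9)
TT=lambda c,r:(233.5+c/9,141.5+r/9)
P=lambda n,d,p,z:print(n,plane(d,*p,z)[:2].round(1))
P("lip up",t,T(695,97),2);P("lip lo",t,T(693,315),2);P("rear up",t,T(443,72),40);P("rear lo",t,T(441,300),40)
P("lip S far",s,S(45,140),2);P("lip S near",s,S(45,300),2);P("rear S near bot",s,S(272,325),0);P("rear S near top",s,S(290,235),40)
P("roof ru",t,T(372,85),84);P("roof rl",t,T(372,240),84);P("roof lu",t,T(40,80),84);P("roof ll",t,T(50,240),84)
P("roofS",s,S(350,20),84);P("roofS",s,S(355,145),84);P("roofS far",s,S(690,185),84)
P("flange r",t,T(395,318),3);P("flange l",t,T(135,312),3)
P("tray nl",t,TT(42,518),28);P("tray nr",t,TT(270,518),28);P("tray fl",t,TT(68,75),49);P("tray fr",t,TT(252,78),49)
# jar
im=t["im"]
c=im[165:225,280:345]; cv2.imwrite("pics/t_jar.png",cv2.resize(c,None,fx=9,fy=9,interpolation=cv2.INTER_NEAREST))
c=s["im"][165:230,165:220]; cv2.imwrite("pics/s_jar.png",cv2.resize(c,None,fx=9,fy=9,interpolation=cv2.INTER_NEAREST))
o=ctrl.observe(); r=R.from_quat(o["orientation"]).as_matrix(); print(r.round(3))
E
```

```text
lip up [508.6 135.1]
lip lo [439.2 133.1]
rear up [509.8 206.6]
rear lo [439.1 204.1]
lip S far [439.1 133.3]
lip S near [508.6 134.2]
rear S near bot [506.5 206.4]
rear S near top [502.8 204.7]
roof ru [499.1 217.6]
roof rl [452.5 215.4]
roof lu [499.1 316.9]
roof ll [451.1 311.2]
roofS [449.5 216.8]
roofS [502.6 215.9]
roofS far [504.1 314.3]
flange r [436.8 226.7]
flange l [437.5 308.7]
tray nl [483.1 -52. ]
tray nr [ 484.4 -146.3]
tray fl [665.9 -60. ]
tray fr [ 665.7 -136.4]
[[-0.     0.224 -0.975]
 [ 0.    -0.975 -0.224]
 [-1.    -0.    -0.   ]]
```

View pics/t_jar.png

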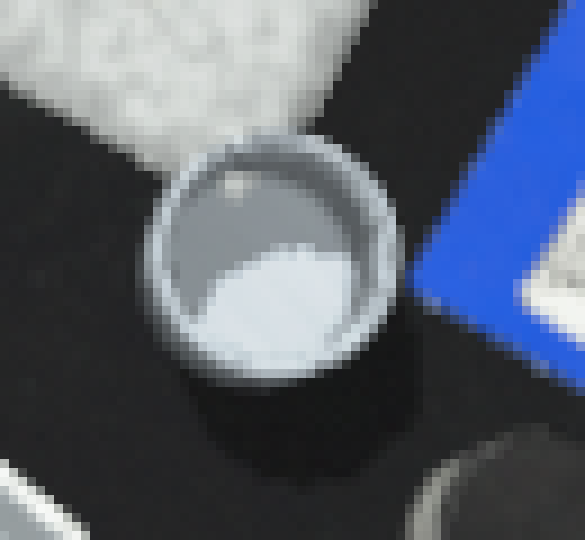

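View pics/s_jar.png

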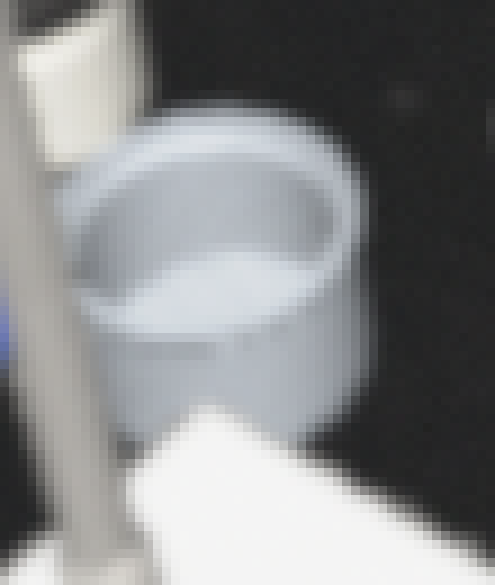

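```bash
cat >> h.py <<'E'
def Rt(a,pitch=0,scoop=None):
    """tool down, tool y at angle a deg; pitch deg: rotate about world axis 'scoop y' so scoop nose (direction scoop deg) goes DOWN for +pitch"""
    c,s=np.cos(np.radians(a)),np.sin(np.radians(a))
    M=np.array([[0,c,s],[0,s,-c],[-1,0,0]],float)
    if pitch:
        b=np.radians(scoop); ax=np.array([-np.sin(b),np.cos(b),0])
        M=R.from_rotvec(ax*np.radians(pitch)).as_matrix()@M
    return M
def rel(p,M):
    o=ctrl.observe(); Q=R.from_quat(o["orientation"]).as_matrix()
    d=Q.T@(np.array(p)-o["ee_pos"]); w=R.from_matrix(Q.T@M).as_rotvec(degrees=True)
    print("MOVE",d.round(1).tolist(),w.round(1).tolist(),"| at",o["ee_pos"].round(1),"t",round(o["clock"],2),"q",o["joint_pos"].round(2),"F",o["force"].round(1),"w",round(o["gripper_width"],3))
E
python3 - <<'E'
from h import *
t=cap("top"); s=cap("side")
print("jar",plane(t,309.9,192.7,70),plane(s,188.1,189.2,70))
for n,u,v,z in [("salve",203,164,41),("tape",184,150,10),("lidjar",339,226,79),("timer",280,226,21),("polebase",310,100,0),("slabcorner",262,162,30),("edge",208,202,0),("edge2",237,218,0),("edge3",193,225,0)]: print(n,plane(t,u,v,z).round())
rel([560,-250,230],Rt(-24)); rel([474,173,230],Rt(1.2))
E
```

```text
jar [ 504.62769633 -312.88064942   70.        ] [ 504.16836026 -310.24345635   70.        ]
salve [612.  82.  41.]
tape [672. 161.  10.]
lidjar [ 385. -414.   79.]
timer [ 386. -209.   21.]
polebase [ 884. -326.    0.]
slabcorner [ 625. -139.   30.]
edge [474.  64.   0.]
edge2 [415. -48.   0.]
edge3 [386. 117.   0.]
MOVE [1.3, -306.0, -489.8] [-53.1, -0.0, 0.0] | at [ 151.1 -657.9  231.3] t 0.6 q [ 1.26  0.58  0.02  1.44 -0.02  1.13 -0.06] F [0.6 0.2 0.6] w 0.997
MOVE [1.3, -737.5, -500.7] [-78.3, -0.0, 0.0] | at [ 151.1 -657.9  231.3] t 0.6 q [ 1.26  0.58  0.02  1.44 -0.02  1.13 -0.06] F [0.6 0.2 0.6] w 0.997
```

Candidates for the scoop are the pale metal pan at top px (180,200), the digital scale at (135,158) and the white tray stand at (295,135). Only the first sits at a white sleeve and is open at one end, so I chose that one. For the jar I chose the steel one at (310,193), not the brown one at (360,262), the beakers at (250,112) and (267,65), or the black-lid jar at (339,226).

Request:
apply_moves:
  motion:
    - [-1, 0, -306, -490, -53, 0, 0]
    - [-1, 0, -306, -490, -53, 0, 0]
    - [-1, 0, -306, -490, -53, 0, 0]
    - [-1, 0, -306, -490, -53, 0, 0]
    - [-1, 0, -306, -490, -53, 0, 0]
    - [-1, 0, -306, -490, -53, 0, 0]
    - [-1, 0, -306, -490, -53, 0, 0]
    - [-1, 0, -306, -490, -53, 0, 0]
  grip_force: 40

```text
clock: 1.27
ee_pos: [388.2, -421.0, 231.7]
orientation: [0.592, 0.387, -0.592, 0.387]
force: [1.5, -1.3, 0.4]
gripper_width: 1.004
```

```bash
python3 - <<'E'
from h import *
rel([560,-250,230],Rt(-24)); rel([474,173,150],Rt(1.2))
E
```

```text
MOVE [1.6, 88.7, -225.6] [0.3, 0.0, -0.0] | at [ 388.2 -421.   231.7] t 1.27 q [ 0.92  0.43 -0.26  1.71  0.13  1.02  0.2 ] F [ 1.5 -1.3  0.4] w 1.004
MOVE [81.4, -159.9, -578.5] [-24.9, 0.0, -0.0] | at [ 388.2 -421.   231.7] t 1.27 q [ 0.92  0.43 -0.26  1.71  0.13  1.02  0.2 ] F [ 1.5 -1.3  0.4] w 1.004
```

```bash
python3 - <<'E'
from h import *
rel([540,-120,220],Rt(-12)); rel([500,150,150],Rt(1.2))
E
```

```text
MOVE [11.5, 18.2, -336.6] [-11.7, 0.0, -0.0] | at [ 388.2 -421.   231.7] t 1.27 q [ 0.92  0.43 -0.26  1.71  0.13  1.02  0.2 ] F [ 1.5 -1.3  0.4] w 1.004
MOVE [81.4, -126.8, -567.9] [-24.9, 0.0, -0.0] | at [ 388.2 -421.   231.7] t 1.27 q [ 0.92  0.43 -0.26  1.71  0.13  1.02  0.2 ] F [ 1.5 -1.3  0.4] w 1.004
```

Request:
apply_moves:
  motion:
    - [-1, 12, 18, -337, -12, 0, 0]
    - [-1, 12, 18, -337, -12, 0, 0]
    - [-1, 12, 18, -337, -12, 0, 0]
    - [-1, 12, 18, -337, -12, 0, 0]
    - [-1, 12, 18, -337, -12, 0, 0]
    - [-1, 12, 18, -337, -12, 0, 0]
    - [-1, 80, -127, -568, -25, 0, 0]
    - [-1, 80, -127, -568, -25, 0, 0]

```text
clock: 1.93
ee_pos: [502.5, -116.4, 205.9]
orientation: [0.495, 0.505, -0.494, 0.506]
force: [0.1, 0.6, -0.8]
gripper_width: 0.998
```

```bash
python3 - <<'E'
from h import *
rel([474,173,110],Rt(1.2))
E
```

```text
MOVE [95.8, -22.2, -290.0] [0.1, 0.0, -0.1] | at [ 502.5 -116.4  205.9] t 1.93 q [ 0.45  0.39 -0.44  1.88  0.2   0.91 -0.06] F [ 0.1  0.6 -0.8] w 0.998
```

Request:
apply_moves:
  motion:
    - [-1, 50, -22, -290, 0, 0, 0]
    - [-1, 96, -22, -290, 0, 0, 0]
    - [-1, 96, -22, -290, 0, 0, 0]
    - [-1, 96, -22, -290, 0, 0, 0]
    - [-1, 96, -22, -290, 0, 0, 0]
    - [-1, 96, -22, -290, 0, 0, 0]
    - [-1, 96, -22, -290, 0, 0, 0]
    - [-1, 96, -22, -290, 0, 0, 0]

```text
clock: 2.6
ee_pos: [473.3, 177.4, 108.7]
orientation: [0.495, 0.506, -0.494, 0.505]
force: [0.3, 1.1, 0.9]
gripper_width: 1.0
```

```bash
python3 - <<'E'
from h import *
rel([474,173,110],Rt(1.2));rel([474,173,3],Rt(1.2))
t=cap("top","t1.png",(130,150,260,240),6); s=cap("side","s1.png",(300,130,430,240),6)
E
```

```text
MOVE [-1.3, 0.6, 4.4] [0.1, -0.2, 0.0] | at [473.3 177.4 108.7] t 2.6 q [-0.16  0.51 -0.42  2.02  0.31  0.68 -0.75] F [0.3 1.1 0.9] w 1.0
MOVE [105.7, 0.7, 4.7] [0.1, -0.2, 0.0] | at [473.3 177.4 108.7] t 2.6 q [-0.16  0.51 -0.42  2.02  0.31  0.68 -0.75] F [0.3 1.1 0.9] w 1.0
```

View pics/s1.png

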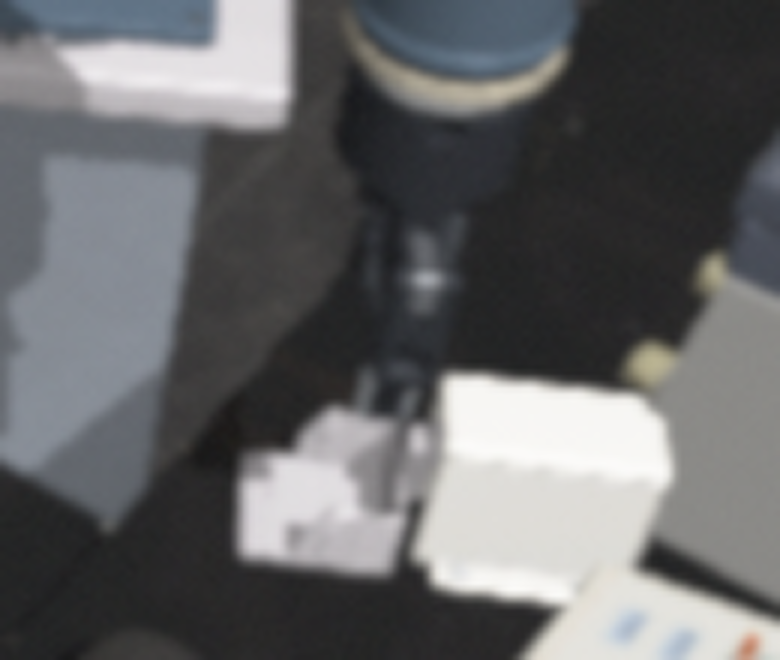

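View pics/t1.png

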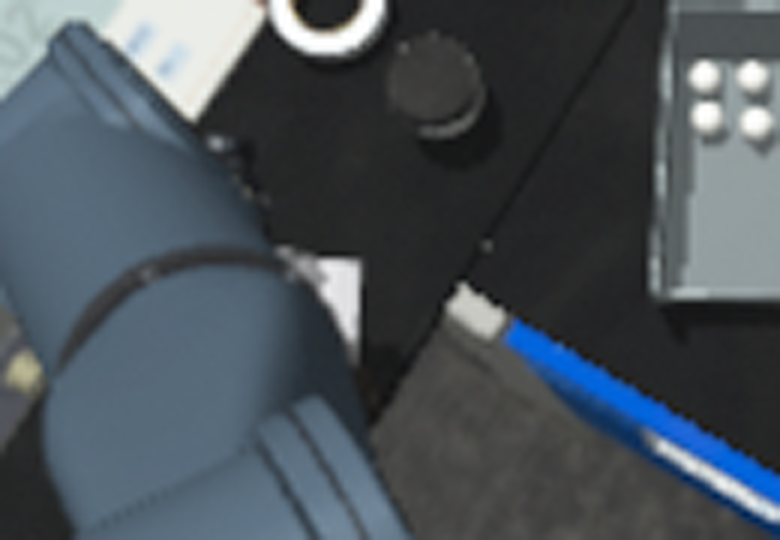

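Request:
apply_moves:
  motion:
    - [-1, 30, 0.5, 6, 0, 0, 0]
    - [-1, 65, 0.5, 6, 0, 0, 0]
    - [-1, 90, 0.5, 6, 0, 0, 0]
    - [-1, 102, 0.5, 6, 0, 0, 0]
    - [-1, 107, 0.5, 6, 0, 0, 0]
    - [-1, 107, 0.5, 6, 0, 0, 0]
    - [-1, 107, 0.5, 6, 0, 0, 0]

```text
clock: 3.28
ee_pos: [475.9, 164.6, 3.4]
orientation: [0.496, 0.504, -0.496, 0.504]
force: [0.1, -0.7, 0.2]
gripper_width: 1.004
```

```bash
python3 - <<'E'
from h import *
rel([474,171,1],Rt(1.2))
s=cap("side","s2.png",(300,130,430,240),6)
E
```

```text
MOVE [2.4, -1.8, -6.4] [-0.3, 0.0, -0.0] | at [475.9 164.6   3.4] t 3.28 q [-0.23  0.67 -0.29  2.11  0.45  0.42 -0.86] F [ 0.1 -0.7  0.2] w 1.004
```

View pics/s2.png

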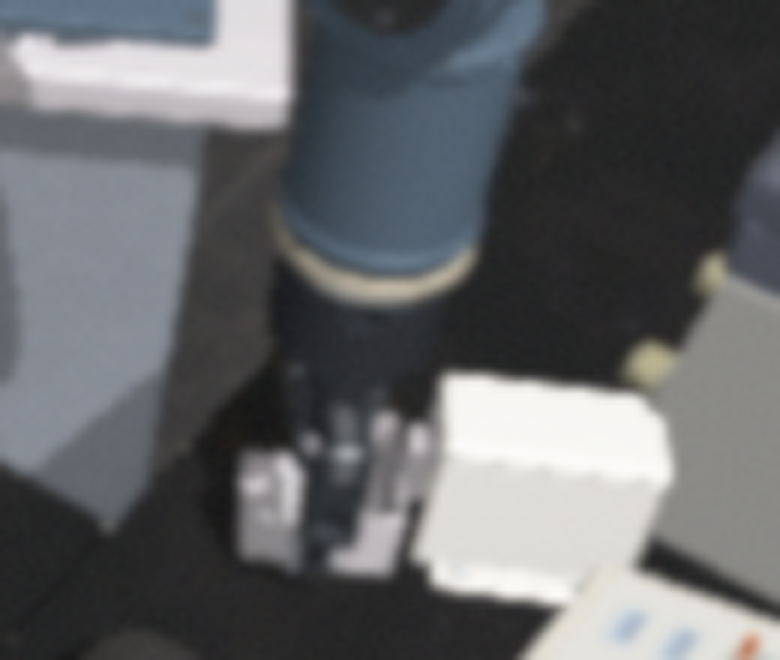

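Request:
apply_moves:
  motion:
    - [-1, 1, -2, -5, 0, 0, 0]
    - [-1, 1, -2, -5, 0, 0, 0]
    - [0, 1, -2, -5, 0, 0, 0]
    - [1, 1, -2, -5, 0, 0, 0]
    - [1, 1, -2, -5, 0, 0, 0]
    - [1, 1, -2, -5, 0, 0, 0]
    - [1, 1, -2, -5, 0, 0, 0]
    - [1, 1, -2, -5, 0, 0, 0]
  grip_force: 40

```text
clock: 4.0
ee_pos: [473.5, 170.3, 2.4]
orientation: [0.496, 0.504, -0.496, 0.504]
force: [-0.3, 0.7, 8.4]
gripper_width: 0.764
```

```bash
python3 - <<'E'
from h import *
rel([474,171,1],Rt(1.2))
s=cap("side","s3.png",(300,130,430,240),6)
E
```

```text
MOVE [1.4, 0.5, -0.7] [-0.3, -0.0, -0.1] | at [473.5 170.3   2.4] t 4.0 q [-0.25  0.67 -0.29  2.11  0.45  0.42 -0.87] F [-0.3  0.7  8.4] w 0.764
```

View pics/s3.png

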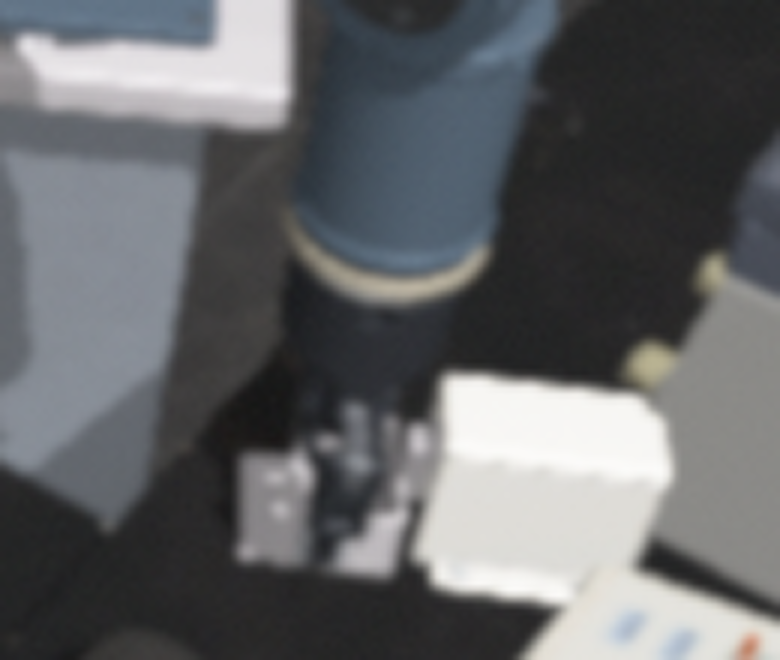

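Request:
apply_moves:
  motion:
    - [1, -3, 0, 0, 0, 0, 0]
    - [1, -3, 0, 0, 0, 0, 0]
    - [1, -3, 0, 12, 0, 0, 0]
    - [1, -3, 0, 32, 0, 0, 0]
    - [1, -3, 0, 52, 0, 0, 0]
    - [1, -3, 0, 72, 0, 0, 0]
    - [1, -3, 0, 90, 0, 0, 0]
    - [1, -3, 0, 105, 0, 0, 0]

```text
clock: 4.72
ee_pos: [474.4, 62.4, 4.5]
orientation: [0.496, 0.504, -0.497, 0.504]
force: [-0.4, -0.6, -1.0]
gripper_width: 0.764
```

```bash
python3 - <<'E'
from h import *
rel([522,20,4.5],Rt(1.2))
s=cap("side","s4.png",(270,130,430,250),5)
E
```

```text
MOVE [0.0, 47.0, 43.1] [-0.3, 0.1, 0.1] | at [474.4  62.4   4.5] t 4.72 q [-0.03  0.65 -0.3   2.17  0.49  0.39 -0.71] F [-0.4 -0.6 -1. ] w 0.764
```

View pics/s4.png

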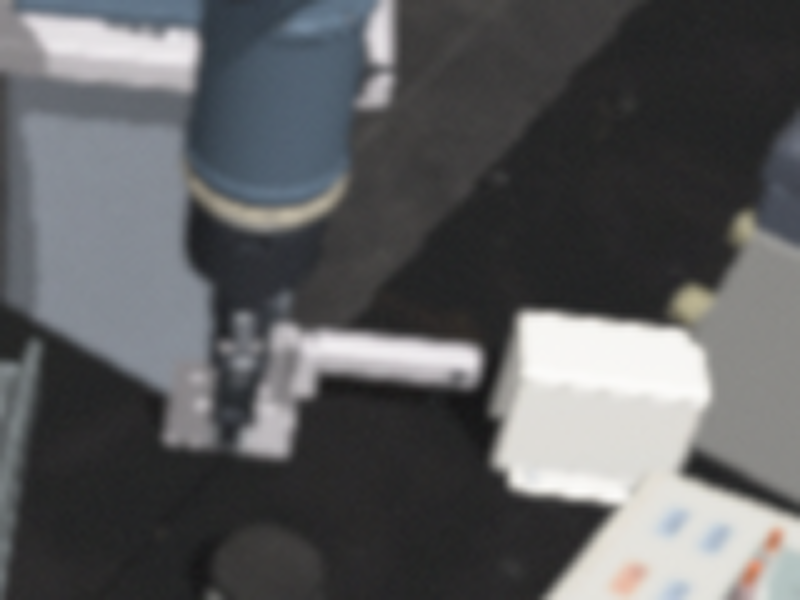

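Request:
apply_moves:
  motion:
    - [1, -3, 20, 20, 0, 0, 0]
    - [1, -3, 40, 42, 0, 0, 0]
    - [1, -3, 40, 42, 0, 0, 0]
    - [1, 0, 40, 42, 0, 0, 0]
    - [1, 3, 40, 42, 0, 0, 0]
    - [1, 3.5, 40, 42, 0, 0, 0]
    - [1, 3.5, 40, 42, 0, 0, 0]

```text
clock: 5.35
ee_pos: [515.5, 22.5, 2.7]
orientation: [0.496, 0.503, -0.496, 0.505]
force: [-1.9, -7.8, 25.9]
gripper_width: 0.764
```

```bash
python3 - <<'E'
from h import *
rel([515,20,1],Rt(1.2))
s=cap("side","s5.png",(230,130,390,250),5)
E
```

```text
MOVE [1.7, -0.6, 2.5] [-0.3, 0.1, -0.1] | at [515.5  22.5   2.7] t 5.35 q [ 0.08  0.69 -0.33  2.07  0.49  0.46 -0.61] F [-1.9 -7.8 25.9] w 0.764
```

View pics/s5.png

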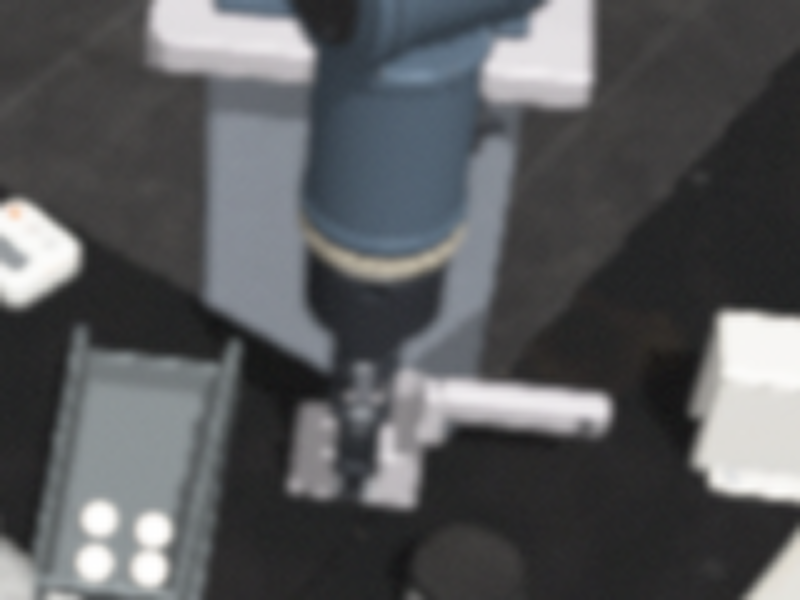

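Request:
apply_moves:
  motion:
    - [1, -1.5, 0, 0, 0, 0, 0]
    - [0.4, -1.5, 0, 0, 0, 0, 0]
    - [-1, -1.5, 0, 0, 0, 0, 0]
    - [-1, -1.5, 0, 0, 0, 0, 0]
    - [-1, -1.5, 0, 0, 0, 0, 0]
    - [-1, -1.5, 0, 0, 0, 0, 0]
    - [-1, -1.5, 0, 0, 0, 0, 0]

```text
clock: 5.98
ee_pos: [515.5, 23.9, 2.5]
orientation: [0.496, 0.504, -0.496, 0.504]
force: [-0.5, 0.5, 1.4]
gripper_width: 0.999
```

Request:
apply_moves:
  motion:
    - [-1, -20, 0, 0, 0, 0, 0]
    - [-1, -60, 0, 0, 0, 0, 0]
    - [-1, -100, 0, 0, 0, 0, 0]
    - [-1, -140, 0, -40, 0, 0, 0]
    - [0, -140, 0, -80, 0, 0, 0]
    - [0, -140, 0, -80, 0, 0, 0]

```text
clock: 6.48
ee_pos: [515.5, 110.4, 146.0]
orientation: [0.498, 0.505, -0.492, 0.505]
force: [-0.1, 0.7, -0.1]
gripper_width: 0.753
```

```bash
python3 - <<'E'
from h import *
rel([515,95,140],Rt(1.2))
s=cap("side","s6.png",(250,190,390,250),5)
def crop(d,box,k,fn):
    c=d["im"][box[1]:box[3],box[0]:box[2]]
    cv2.imwrite("pics/"+fn,cv2.resize(c,None,fx=k,fy=k,interpolation=cv2.INTER_NEAREST))
crop(s,(280,195,360,235),9,"s6n.png")
t=cap("top"); crop(t,(170,160,240,220),9,"t6n.png")
E
```

```text
MOVE [5.9, -0.8, 15.4] [-0.0, -0.3, -0.3] | at [515.5 110.4 146. ] t 6.48 q [ 0.05  0.49 -0.5   1.93  0.32  0.79 -0.61] F [-0.1  0.7 -0.1] w 0.753
```

View pics/s6n.png

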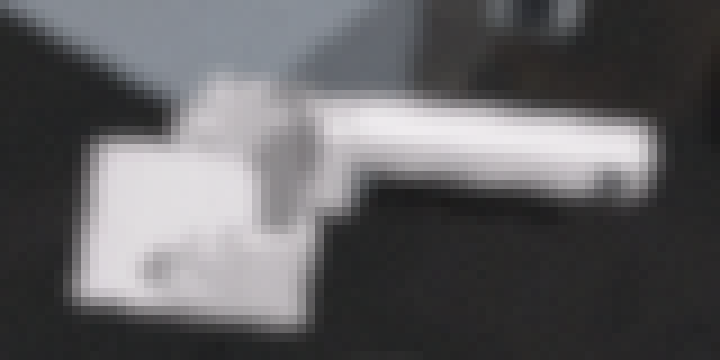

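View pics/t6n.png

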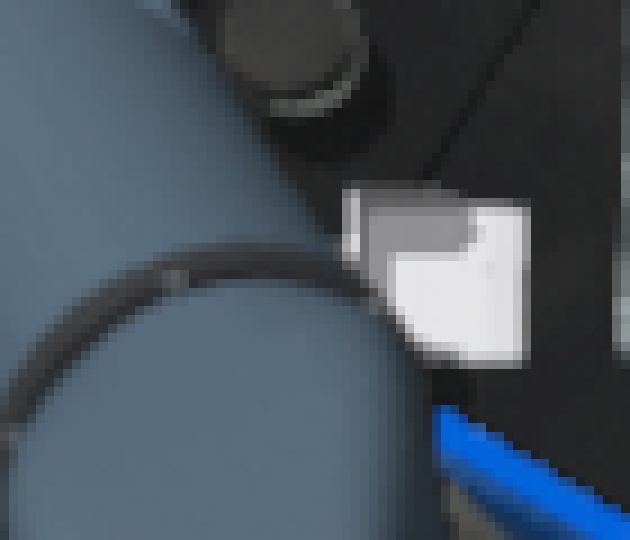

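```bash
python3 - <<'E'
from h import *
t=cap("top"); s=cap("side")
T=lambda c,r:(169.5+c/9,159.5+r/9)
S=lambda c,r:(279.5+c/9,194.5+r/9)
P=lambda n,d,p,z:print(n,plane(d,*p,z)[:2].round(1))
P("lip up",t,T(528,203),2);P("lip lo",t,T(525,362),2)
P("S lip far",s,S(95,140),2);P("S lip near",s,S(72,303),2);P("S rear near",s,S(308,328),0)
P("hend far top",s,S(652,118),69);P("hend near top",s,S(655,160),69)
P("h start far top",s,S(340,93),69);P("h start near top",s,S(345,138),69)
E
```

```text
lip up [551.3 -11.4]
lip lo [483.3 -11.7]
S lip far [481.  -12.1]
S lip near [550.3 -12.5]
S rear near [547.7  62.4]
hend far top [505.1 159.1]
hend near top [522.2 159.8]
h start far top [508.9  63.7]
h start near top [527.2  66.2]
```

Request:
apply_moves:
  motion:
    - [0, 20, 0, 6, 0, 0, 0]
    - [0, 50, 0, 6, 0, 0, 0]
    - [0, 50, 0, 6, 0, 0, 0]
    - [0, 50, 0, 6, 0, 0, 0]

```text
clock: 7.02
ee_pos: [513.1, 96.4, 91.5]
orientation: [0.495, 0.505, -0.498, 0.503]
force: [-0.4, -0.6, 0.1]
gripper_width: 0.506
```

```bash
python3 - <<'E'
from h import *
rel([515,98,40],Rt(1.2))
E
```

```text
MOVE [51.5, 2.1, -1.7] [-0.3, 0.1, 0.2] | at [513.1  96.4  91.5] t 7.02 q [ 0.03  0.56 -0.45  1.99  0.38  0.68 -0.64] F [-0.4 -0.6  0.1] w 0.506
```

Request:
apply_moves:
  motion:
    - [0, 20, 2, -1.5, 0, 0, 0]
    - [0, 40, 2, -1.5, 0, 0, 0]
    - [0, 51, 2, -1.5, 0, 0, 0]
    - [0, 51, 2, -1.5, 0, 0, 0]
    - [0, 51, 2, -1.5, 0, 0, 0]

```text
clock: 7.43
ee_pos: [516.4, 99.2, 42.3]
orientation: [0.496, 0.504, -0.496, 0.504]
force: [-0.5, -0.2, 0.3]
gripper_width: 0.501
```

```bash
python3 - <<'E'
from h import *
rel([515,98,40],Rt(1.2))
s=cap("side","s7.png",(250,150,390,240),5)
E
```

```text
MOVE [2.3, -1.5, 1.2] [-0.3, 0.0, 0.0] | at [516.4  99.2  42.3] t 7.43 q [-0.01  0.63 -0.4   2.02  0.44  0.57 -0.7 ] F [-0.5 -0.2  0.3] w 0.501
```

View pics/s7.png

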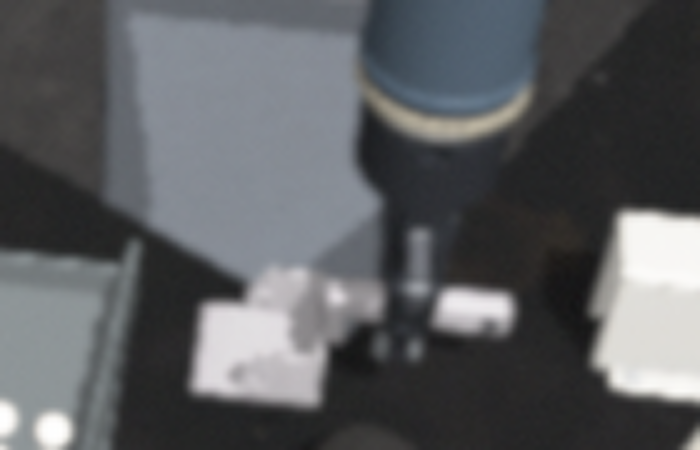

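Request:
apply_moves:
  motion:
    - [0, 2, -1, 1, 0, 0, 0]
    - [0.4, 2, -1, 1, 0, 0, 0]
    - [1, 2, -1, 1, 0, 0, 0]
    - [1, 2, -1, 1, 0, 0, 0]
    - [1, 2, -1, 1, 0, 0, 0]
    - [1, 2, -1, 1, 0, 0, 0]
    - [1, 2, -1, 1, 0, 0, 0]
  grip_force: 90

```text
clock: 8.07
ee_pos: [515.7, 98.3, 40.3]
orientation: [0.496, 0.504, -0.496, 0.504]
force: [-0.2, 0.4, 6.8]
gripper_width: 0.172
```

```bash
python3 - <<'E'
from h import *
rel([515,98,40],Rt(1.2))
s=cap("side","s8.png",(250,150,390,240),5)
E
```

```text
MOVE [0.3, -0.7, 0.3] [-0.3, 0.0, -0.0] | at [515.7  98.3  40.3] t 8.07 q [-0.01  0.63 -0.4   2.03  0.44  0.56 -0.71] F [-0.2  0.4  6.8] w 0.172
```

View pics/s8.png

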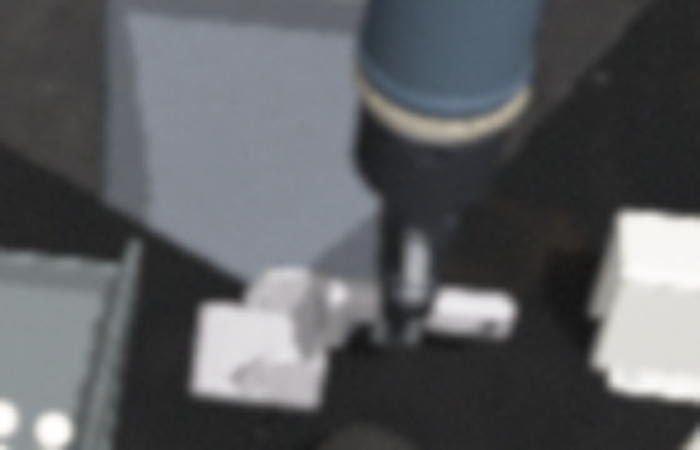

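```bash
python3 - <<'E'
from h import *
rel([515,98,115],Rt(1.2)); rel([460,-99,115],Rt(90))
E
```

```text
MOVE [-74.7, -0.7, 0.3] [-0.3, 0.0, -0.0] | at [515.7  98.3  40.3] t 8.12 q [-0.01  0.63 -0.4   2.03  0.44  0.56 -0.71] F [-0.5 -0.2  6.2] w 0.168
MOVE [-74.8, -58.9, 196.4] [-89.1, 0.0, -0.0] | at [515.7  98.3  40.3] t 8.12 q [-0.01  0.63 -0.4   2.03  0.44  0.56 -0.71] F [-0.5 -0.2  6.2] w 0.168
```

Request:
apply_moves:
  motion:
    - [1, -20, 0, 0, 0, 0, 0]
    - [1, -45, 0, 0, 0, 0, 0]
    - [1, -75, 0, 0, 0, 0, 0]
    - [1, -75, -10, 30, -6, 0, 0]
    - [1, -75, -20, 60, -13, 0, 0]
    - [1, -75, -30, 90, -20, 0, 0]
    - [1, -75, -40, 120, -27, 0, 0]
    - [1, -75, -50, 150, -34, 0, 0]

```text
clock: 8.78
ee_pos: [467.2, -53.8, 114.8]
orientation: [0.325, 0.628, -0.325, 0.628]
force: [1.3, -0.8, -1.7]
gripper_width: 0.168
```

```bash
python3 - <<'E'
from h import *
rel([460,-99,115],Rt(90))
E
```

```text
MOVE [-0.2, -32.0, 32.8] [-54.7, 0.0, 0.0] | at [467.2 -53.8 114.8] t 8.78 q [ 0.48  0.49 -0.66  2.09  0.47  0.7   0.13] F [ 1.3 -0.8 -1.7] w 0.168
```

Request:
apply_moves:
  motion:
    - [1, 0, -8, 8, -7, 0, 0]
    - [1, 0, -16, 16, -14, 0, 0]
    - [1, 0, -24, 24, -21, 0, 0]
    - [1, 0, -32, 32, -28, 0, 0]
    - [1, 0, -32, 32, -35, 0, 0]
    - [1, 0, -32, 32, -42, 0, 0]
    - [1, 0, -32, 32, -49, 0, 0]
    - [1, 0, -32, 32, -55, 0, 0]

```text
clock: 9.45
ee_pos: [459.7, -97.4, 114.7]
orientation: [-0.002, 0.707, 0.002, 0.707]
force: [0.0, 0.0, -1.0]
gripper_width: 0.17
```

Request:
apply_moves:
  motion:
    - [1, 0, 0, 0, 0, 0, 0]
    - [1, 0, 0, 0, 0, 0, 0]

```text
clock: 9.62
ee_pos: [459.7, -97.2, 114.6]
orientation: [0.002, 0.707, -0.001, 0.707]
force: [0.1, -0.2, -1.2]
gripper_width: 0.172
```

```bash
python3 - <<'E'
from h import *
rel([460,-99,115],Rt(90))
def crop(d,box,k,fn):
    c=d["im"][box[1]:box[3],box[0]:box[2]]
    cv2.imwrite("pics/"+fn,cv2.resize(c,None,fx=k,fy=k,interpolation=cv2.INTER_NEAREST))
s=cap("side"); crop(s,(220,170,290,260),8,"s9.png")
t=cap("top"); crop(t,(230,140,290,210),8,"t9.png")
E
```

```text
MOVE [-0.4, -1.8, 0.3] [-0.3, -0.0, -0.0] | at [459.7 -97.2 114.6] t 9.62 q [ 0.74  0.57 -0.94  2.09  0.65  0.8   0.97] F [ 0.1 -0.2 -1.2] w 0.172
```

View pics/s9.png

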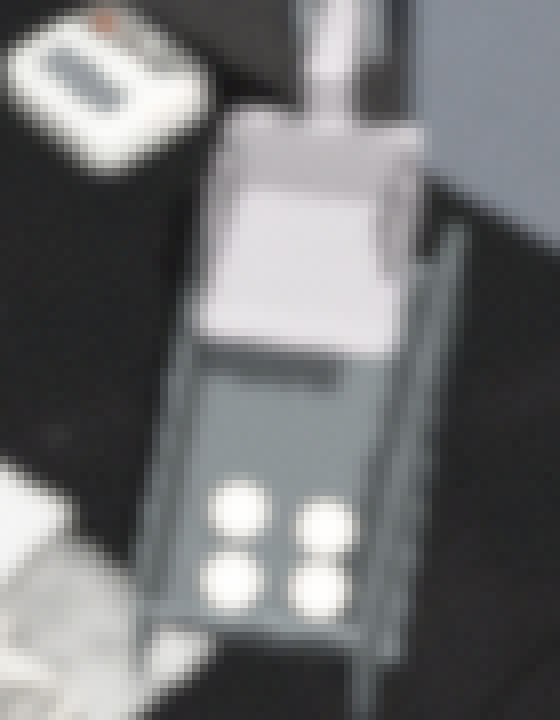

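View pics/t9.png

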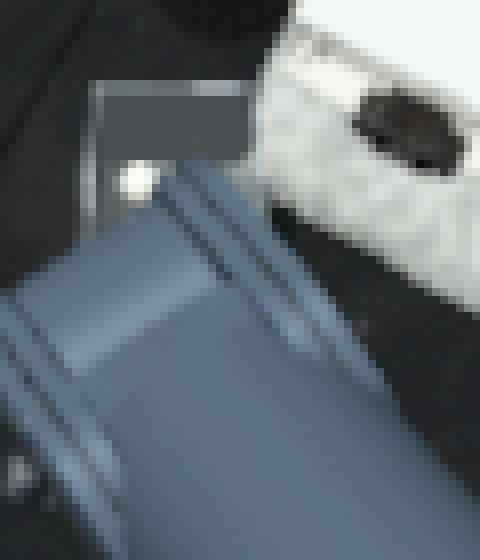

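```bash
python3 - <<'E'
from h import *
s=cap("side")
S=lambda c,r:(219.5+c/8,169.5+r/8)
P=lambda n,p,z:print(n,plane(s,*p,z)[:2].round(1))
P("lip L",S(192,342),75);P("lip R",S(397,357),75)
P("rear top L",S(230,105),115);P("rear top R",S(425,128),115)
for c,r in((195,380),(160,600)):P("floor L",S(c,r),4)
for c,r in((386,380),(362,632)):P("floor R",S(c,r),4)
for c,r in((240,508),(230,580),(327,527),(320,590)):P("ball",S(c,r),14)
g=s["im"].mean(2)
for row in (218,225,230,234,240,246): print(row,g[row,234:278].astype(int))
E
```

```text
lip L [ 571.2 -133.9]
lip R [567.5 -63.9]
rear top L [ 496.  -132.9]
rear top R [497.2 -64.3]
floor L [ 529.6 -143.3]
floor L [ 628.4 -137.2]
floor R [519.2 -74. ]
floor R [631.2 -66.4]
ball [ 592.6 -115.2]
ball [ 623.6 -113.3]
ball [596.3 -83.9]
ball [623.2 -82.1]
218 [ 40  38  37  36  34  36  71 105 115 104 104 124 138 143 142 138 134 132
 131 131 127 124 124 125 120 111 109 115 130 141 147 148 146 139 121 101
  97 107 113 103  83  61  45  39]
225 [ 39  38  37  35  42  72 105 111 103 111 130 142 147 147 148 148 146 148
 147 147 146 147 147 146 147 147 147 148 147 148 147 141 129 108  98 105
 119 117  98  77  58  42  37  37]
230 [ 37  37  33  40  74 107 113 103 109 129 142 147 154 172 195 210 209 193
 171 154 148 148 147 148 147 149 147 147 147 147 140 121 102  97 109 119
 115 101  86  66  48  39  37  36]
234 [ 37  33  36  70 107 116 103 103 123 139 144 154 199 239 251 253 253 251
 236 195 159 147 159 197 235 249 252 251 243 212 152 108  95 105 114 112
 104 102  88  62  43  39  38  40]
240 [ 95  75  79 104 111 102 105 125 141 146 152 178 219 242 249 249 242 219
 178 154 148 148 158 180 209 225 225 205 163 120  96  98 110 116 107 107
 110  96  65  47  44  44  41  42]
246 [198 187 168 143 134 142 149 149 147 147 152 162 173 185 195 192 178 161
 153 156 153 151 163 193 222 235 234 218 171 123 107 116 117 108 114 116
  99  68  49  45  44  43  44  44]
```

```bash
python3 - <<'E'
from h import *
s=cap("side")
for p in((240.1,218),(239.1,225),(238.0,230),(237.1,234)): print("Lout",plane(s,*p,49)[:2].round(1), "exp", )
for p in((270.4,218-4),(270.8,225),(269.5,230),(268.6,234)): print("R top",plane(s,*p,49)[:2].round(1))
for p in((244.3,225),(242.6,230),(241.8,234)): print("Lfloor",plane(s,*p,4)[:2].round(1))
E
```

```text
Lout [ 571.4 -144.5] exp
Lout [ 596.2 -142.5] exp
Lout [ 613.6 -142.2] exp
Lout [ 627.3 -141.9] exp
R top [544.6 -63.2]
R top [583.4 -56.8]
R top [601. -58.]
R top [614.7 -58.5]
Lfloor [ 558.9 -136.6]
Lfloor [ 577.5 -138.1]
Lfloor [ 591.8 -137.7]
```

```bash
python3 - <<'E'
from h import *
rel([459,-98,60],Rt(90,1,0));rel([459,-98,46],Rt(90,1,0))
E
```

```text
MOVE [54.8, -1.0, -1.0] [-0.2, 1.0, 0.0] | at [460.  -97.  114.8] t 9.82 q [ 0.74  0.57 -0.94  2.09  0.65  0.8   0.98] F [-0.4  0.3 -2.7] w 0.17
MOVE [68.8, -1.0, -1.0] [-0.2, 1.0, 0.0] | at [460.  -97.  114.8] t 9.82 q [ 0.74  0.57 -0.94  2.09  0.65  0.8   0.98] F [-0.4  0.3 -2.7] w 0.17
```

Request:
apply_moves:
  motion:
    - [1, 20, -1, -1, 0, 1, 0]
    - [1, 40, -1, -1, 0, 1, 0]
    - [1, 55, -1, -1, 0, 1, 0]
    - [1, 62, -1, -1, 0, 1, 0]
    - [1, 65, -1, -1, 0, 1, 0]
    - [1, 65, -1, -1, 0, 1, 0]
    - [1, 65, -1, -1, 0, 1, 0]

```text
clock: 10.4
ee_pos: [459.3, -97.9, 50.3]
orientation: [0.0, 0.713, -0.0, 0.701]
force: [-0.2, -0.2, -1.2]
gripper_width: 0.173
```

```bash
python3 - <<'E'
from h import *
rel([459,-98,46],Rt(90,1,0))
s=cap("side","s10.png",(215,170,295,260),8)
E
```

```text
MOVE [4.3, -0.1, -0.3] [-0.1, 0.0, 0.0] | at [459.3 -97.9  50.3] t 10.4 q [ 0.66  0.67 -0.83  2.13  0.79  0.7   0.86] F [-0.2 -0.2 -1.2] w 0.173
```

View pics/s10.png

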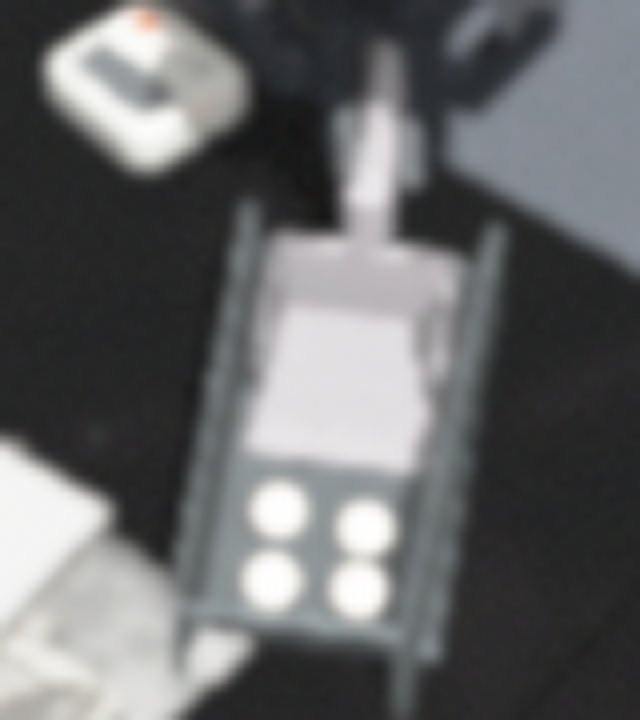

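Request:
apply_moves:
  motion:
    - [1, 2, 0, 0, 0, 0, 0]
    - [1, 4.5, 0, 0, 0, 0, 0]
    - [1, 4.5, 0, 0, 0, 0, 0]
    - [1, 4.5, 0, 0, 0, 0, 0]

```text
clock: 10.78
ee_pos: [459.2, -98.2, 45.5]
orientation: [0.0, 0.713, -0.001, 0.701]
force: [-1.1, -1.0, 2.9]
gripper_width: 0.175
```

```bash
python3 - <<'E'
from h import *
rel([519,-98,46],Rt(90,1,0))
E
```

```text
MOVE [-1.5, 0.3, 59.8] [-0.1, 0.0, 0.0] | at [459.2 -98.2  45.5] t 10.78 q [ 0.65  0.67 -0.82  2.14  0.8   0.69  0.85] F [-1.1 -1.   2.9] w 0.175
```

Request:
apply_moves:
  motion:
    - [1, 0, 0, 6, 0, 0, 0]
    - [1, 0, 0, 13, 0, 0, 0]
    - [1, -0.3, 0, 20, 0, 0, 0]
    - [1, -0.4, 0, 27, 0, 0, 0]
    - [1, -0.5, 0, 33, 0, 0, 0]
    - [1, -0.6, 0, 39, 0, 0, 0]
    - [1, -0.7, 0, 44, 0, 0, 0]
    - [1, -0.8, 0, 48, 0, 0, 0]

```text
clock: 11.45
ee_pos: [506.1, -98.2, 45.4]
orientation: [0.0, 0.714, -0.001, 0.7]
force: [-7.5, 0.4, 8.9]
gripper_width: 0.171
```

```bash
python3 - <<'E'
from h import *
rel([524,-98,46],Rt(90,1,0))
s=cap("side","s11.png",(215,170,295,260),8)
E
```

```text
MOVE [-0.9, 0.2, 17.9] [-0.1, -0.1, 0.0] | at [506.1 -98.2  45.4] t 11.45 q [ 0.63  0.72 -0.82  2.02  0.77  0.77  0.89] F [-7.5  0.4  8.9] w 0.171
```

View pics/s11.png

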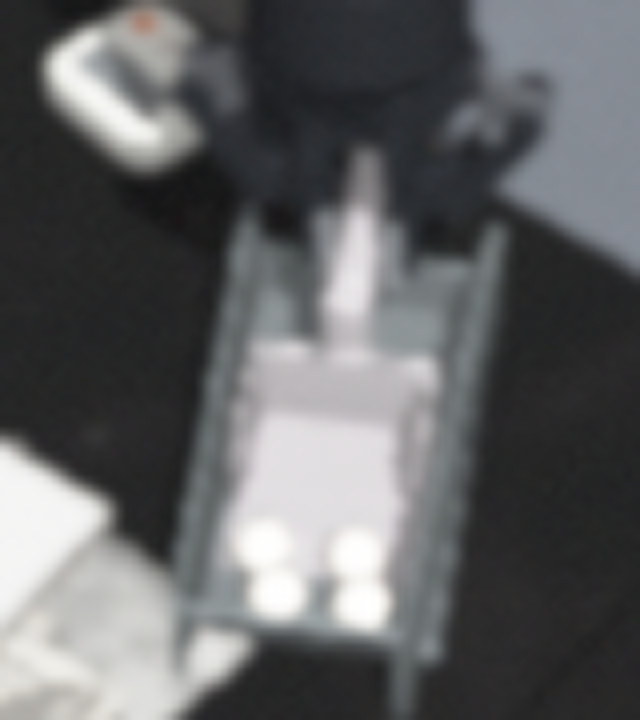

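Request:
apply_moves:
  motion:
    - [1, 0, 0, 4, 0, 0, 0]
    - [1, 0, 0, 7, 0, 0, 0]
    - [1, 0, 0, 10, 0, 0, 0]
    - [1, -0.2, 0, 13, 0, 0, 0]
    - [1, -0.2, 0, 15, 0, 0, 0]
    - [1, -0.3, 0, 17, 0, 0, 0]
    - [1, -0.3, 0, 17, 0, 0, 0]

```text
clock: 12.08
ee_pos: [523.1, -98.2, 45.4]
orientation: [0.0, 0.714, -0.001, 0.7]
force: [-5.8, -0.8, 7.7]
gripper_width: 0.169
```

```bash
python3 - <<'E'
from h import *
rel([524,-98,46],Rt(90,1,0))
s=cap("side","s12.png",(215,170,295,260),8)
E
```

```text
MOVE [-0.6, 0.2, 0.9] [-0.1, -0.1, 0.0] | at [523.1 -98.2  45.4] t 12.08 q [ 0.62  0.74 -0.82  1.98  0.77  0.79  0.91] F [-5.8 -0.8  7.7] w 0.169
```

View pics/s12.png

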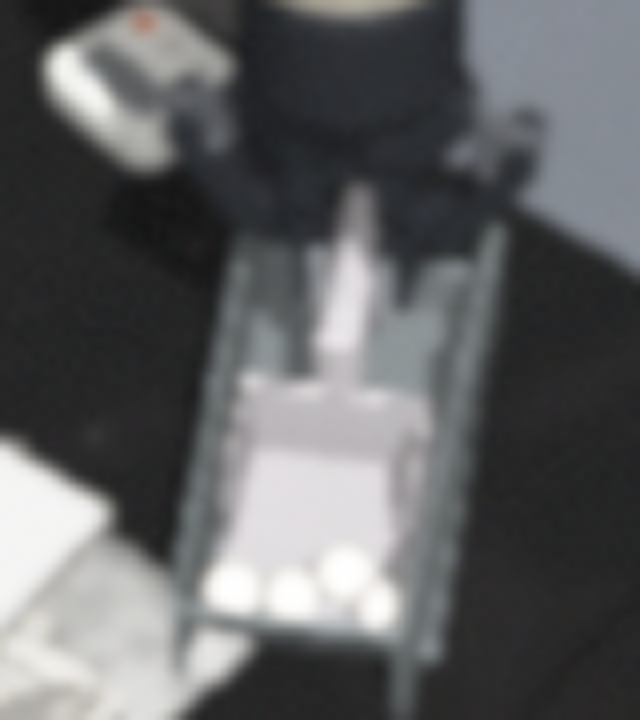

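Request:
apply_moves:
  motion:
    - [1, 0, 0, 2, 0, 0, 0]
    - [1, 0, 0, 4, 0, 0, 0]
    - [1, 0, 0, 4, 0, 0, 0]

```text
clock: 12.38
ee_pos: [527.0, -98.3, 45.4]
orientation: [0.0, 0.714, -0.001, 0.7]
force: [-7.0, -1.5, 8.4]
gripper_width: 0.168
```

```bash
python3 - <<'E'
from h import *
rel([524,-98,46],Rt(90,1,0))
s=cap("side","s13.png",(225,210,285,260),12)
for p in((233,588),(292,592),(345,572),(378,602)): print(plane(s,214.5+p[0]/8,169.5+p[1]/8,17).round())
E
```

```text
MOVE [-0.6, 0.3, -3.0] [-0.1, -0.1, 0.0] | at [527.  -98.3  45.4] t 12.38 q [ 0.62  0.74 -0.82  1.97  0.76  0.8   0.91] F [-7.  -1.5  8.4] w 0.168
[ 631. -125.   17.]
[ 630. -105.   17.]
[619. -88.  17.]
[629. -75.  17.]
```

View pics/s13.png

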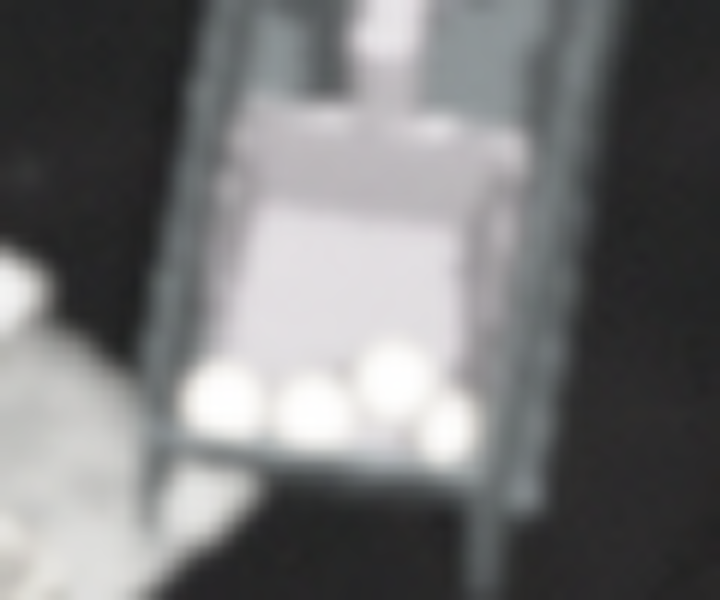

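```bash
cat >> h.py <<'E'
def scoop_rows(lst, az=0.0, hx=40.,hz=40.,p0=None,th0=-1.1):
    """rows (theta nose-up deg, heel dx fwd, heel dz) relative to current pose; prints tool shifts/turn. scoop fwd azimuth az"""
    def off(th):
        t=np.radians(th); return np.array([hx*np.cos(t)+hz*np.sin(t), hx*np.sin(t)-hz*np.cos(t)])
    t0=np.radians(th0); fx=np.array([np.cos(t0),np.sin(t0)]); up=np.array([-np.sin(t0),np.cos(t0)])
    for th,dx,dz in lst:
        d=off(th0)+[dx,dz]-off(th)
        print([1,round(float(-d@up),1),0,round(float(d@fx),1),0,round(float(-(th-th0)),1),0])
E
python3 - <<'E'
from h import *
scoop_rows([(2,1,0),(5,2.5,0.5),(8,4,1),(11,5,3),(14,6,6),(17,7,10),(18,7,16),(18,7,24)])
E
```

```text
[1, 2.2, 0, -1.1, 0, -3.1, 0]
[1, 3.9, 0, -1.5, 0, -6.1, 0]
[1, 5.8, 0, -1.8, 0, -9.1, 0]
[1, 6.2, 0, -2.6, 0, -12.1, 0]
[1, 5.7, 0, -3.2, 0, -15.1, 0]
[1, 4.3, 0, -3.6, 0, -18.1, 0]
[1, -0.8, 0, -4.2, 0, -19.1, 0]
[1, -8.8, 0, -4.3, 0, -19.1, 0]
```

Request:
apply_moves:
  motion:
    - [1, 2, 0, -1, 0, -3, 0]
    - [1, 4, 0, -1.5, 0, -6, 0]
    - [1, 6, 0, -2, 0, -9, 0]
    - [1, 6, 0, -2.5, 0, -12, 0]
    - [1, 5.5, 0, -3, 0, -15, 0]
    - [1, 4, 0, -3.5, 0, -18, 0]
    - [1, 2, 0, -4, 0, -19, 0]
    - [1, 2, 0, -4, 0, -19, 0]

```text
clock: 13.1
ee_pos: [522.8, -97.8, 43.3]
orientation: [-0.001, 0.588, 0.0, 0.809]
force: [0.3, -0.6, -1.1]
gripper_width: 0.175
```

```bash
python3 - <<'E'
from h import *
rel([524,-98,46],Rt(90,-18,0))
s=cap("side","s14.png",(225,200,285,260),10)
E
```

```text
MOVE [-2.2, -0.2, 2.0] [0.1, 0.0, 0.0] | at [522.8 -97.8  43.3] t 13.1 q [ 0.48  0.6  -0.51  2.29  1.6   0.25  0.09] F [ 0.3 -0.6 -1.1] w 0.175
```

View pics/s14.png

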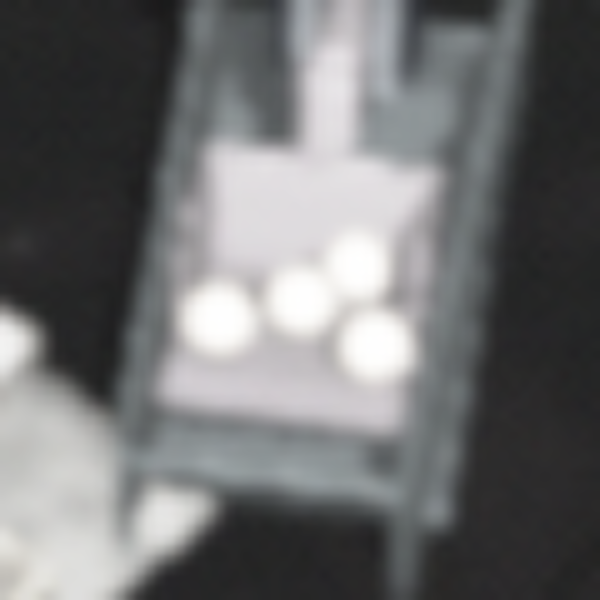

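Request:
apply_moves:
  motion:
    - [1, 0, 0, 0, 0, 0, 0]
    - [1, -1, 0, 0, 0, 0, 0]
    - [1, -2, 0, 0, 0, 0, 0]
    - [1, -4, 0, 0, 0, 0, 0]

```text
clock: 13.48
ee_pos: [522.9, -98.2, 46.9]
orientation: [0.001, 0.588, -0.001, 0.809]
force: [0.2, -0.5, -2.2]
gripper_width: 0.173
```

```bash
python3 - <<'E'
from h import *
rel([510,-98,120],Rt(90,-14,0))
s=cap("side","s15.png",(225,200,285,260),10)
E
```

```text
MOVE [-73.5, 0.2, 10.3] [-0.1, 4.0, 0.0] | at [522.9 -98.2  46.9] t 13.48 q [ 0.48  0.59 -0.51  2.29  1.55  0.25  0.14] F [ 0.2 -0.5 -2.2] w 0.173
```

View pics/s15.png

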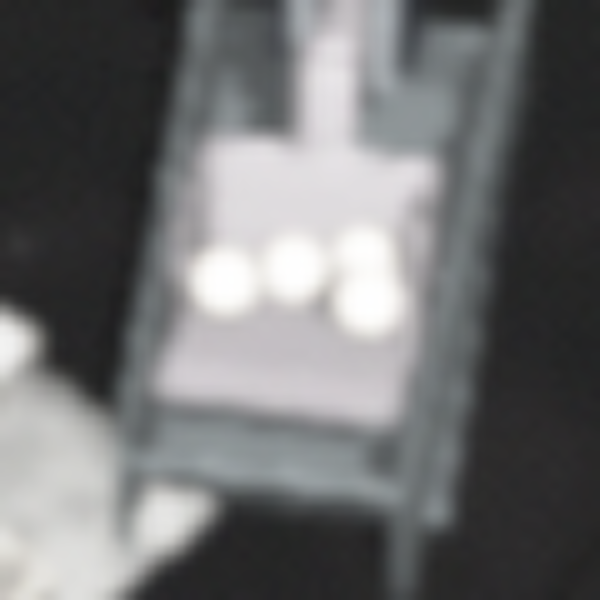

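```bash
python3 - <<'E'
from h import *
for z in (60,80,105,130,150): rel([518,-98,z],Rt(90,-15,0))
E
```

```text
MOVE [-13.6, 0.2, -0.7] [-0.1, 3.0, 0.0] | at [522.8 -98.2  47.3] t 13.53 q [ 0.48  0.59 -0.51  2.29  1.55  0.25  0.14] F [-0.4 -1.7 -1.2] w 0.172
MOVE [-32.6, 0.2, 5.5] [-0.1, 3.0, 0.0] | at [522.8 -98.2  47.3] t 13.53 q [ 0.48  0.59 -0.51  2.29  1.55  0.25  0.14] F [-0.4 -1.7 -1.2] w 0.172
MOVE [-56.4, 0.2, 13.2] [-0.1, 3.0, 0.0] | at [522.8 -98.2  47.3] t 13.53 q [ 0.48  0.59 -0.51  2.29  1.55  0.25  0.14] F [-0.4 -1.7 -1.2] w 0.172
MOVE [-80.2, 0.3, 20.9] [-0.1, 3.0, 0.0] | at [522.8 -98.2  47.3] t 13.53 q [ 0.48  0.59 -0.51  2.29  1.55  0.25  0.14] F [-0.4 -1.7 -1.2] w 0.172
MOVE [-99.2, 0.3, 27.1] [-0.1, 3.0, 0.0] | at [522.8 -98.2  47.3] t 13.53 q [ 0.48  0.59 -0.51  2.29  1.55  0.25  0.14] F [-0.4 -1.7 -1.2] w 0.172
```

Request:
apply_moves:
  motion:
    - [1, -7, 0, 0, 0, 0, 0]
    - [1, -16, 0, 1, 0, 0.5, 0]
    - [1, -28, 0, 4, 0, 1, 0]
    - [1, -42, 0, 8, 0, 2, 0]
    - [1, -56, 0, 13, 0, 3, 0]
    - [1, -70, 0, 17.5, 0, 3, 0]
    - [1, -84, 0, 22, 0, 3, 0]
    - [1, -95, 0, 25.5, 0, 3, 0]

```text
clock: 14.2
ee_pos: [517.5, -98.0, 146.3]
orientation: [0.001, 0.609, -0.0, 0.793]
force: [0.1, -0.7, -2.2]
gripper_width: 0.171
```

```bash
python3 - <<'E'
from h import *
rel([518,-98,160],Rt(90,-15,0))
s=cap("side","s16.png",(155,130,295,240),5)
E
```

```text
MOVE [-13.1, 0.0, 4.0] [-0.1, -0.0, -0.0] | at [517.5 -98.  146.3] t 14.2 q [ 0.74  0.46 -0.86  2.15  0.75  0.53  0.92] F [ 0.1 -0.7 -2.2] w 0.171
```

View pics/s16.png

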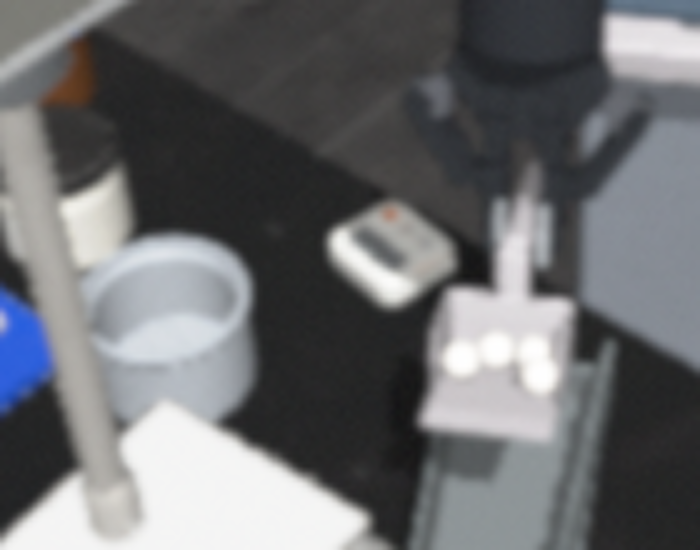

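```bash
python3 - <<'E'
from h import *
s=cap("side"); t=cap("top","t17.png",(230,0,370,210),4)
for v in (90,100,110,120,130,140): print(v,two(s,(178,235),t,(305,v)))
for z in (0,50,100,150): print(z,plane(s,178,235,z).round(), plane(s,155,150,z+150).round())
E
```

```text
90 (array([ 804.33437721, -244.6370312 ,  258.43625045]), np.float64(52.61205209802704))
100 (array([ 783.57166625, -252.10337236,  229.24172197]), np.float64(45.466579632445594))
110 (array([ 761.85999098, -259.8917668 ,  198.80021354]), np.float64(37.99817315234956))
120 (array([ 739.13948845, -268.02107512,  167.03968526]), np.float64(30.185586923749266))
130 (array([ 715.34586224, -276.51138733,  133.88352379]), np.float64(22.00578777677161))
140 (array([ 690.41007102, -285.38408057,   99.25035149]), np.float64(13.433779000700973))
0 [ 619. -317.    0.] [ 438. -417.  150.]
50 [ 655. -297.   50.] [ 493. -387.  200.]
100 [ 690. -278.  100.] [ 549. -357.  250.]
150 [ 726. -259.  150.] [ 604. -327.  300.]
```

View pics/t17.png

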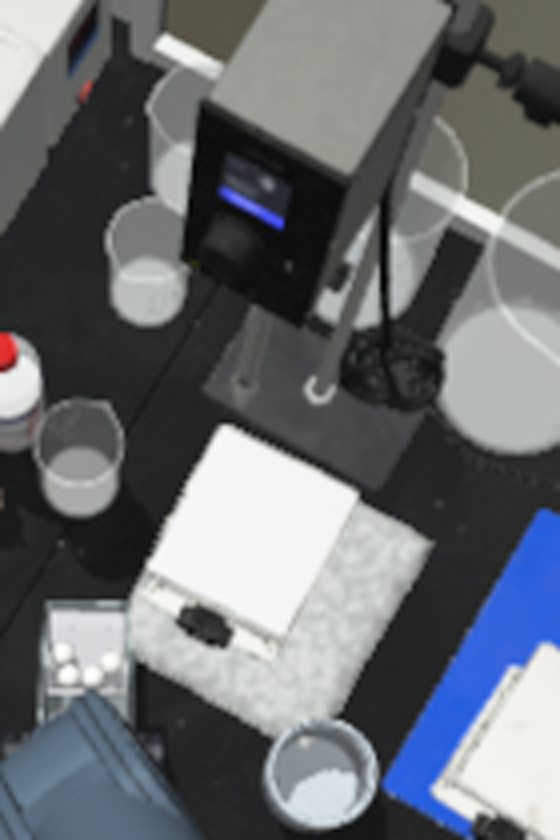

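```bash
python3 - <<'E'
from h import *
s=cap("side"); t=cap("top")
print(two(s,(178,236),t,(291,96)))
print("pole",two(s,(140,322),t,(310,97)))
print("box front bottom corners",two(s,(140,152),t,(278,65)),two(s,(190,118),t,(278,65)),two(s,(140,152),t,(305,80)))
print("plate corner", two(s,(193,241),t,(230+275/4,640/4)), plane(t,230+275/4,640/4,80).round())
E
```

```text
(array([ 796.19232737, -224.2843903 ,  244.83972563]), np.float64(4.908628186940858))
pole (array([ 889.05295081, -322.87354149,   17.40633209]), np.float64(1.5676336608615862))
box front bottom corners (array([ 802.8973453 , -203.86474662,  475.7242732 ]), np.float64(75.43513524368676)) (array([ 763.50976288, -166.55981195,  519.49445654]), np.float64(0.9772961744641119)) (array([ 766.54267446, -255.84176485,  439.26600491]), np.float64(22.018534567318216))
plate corner (array([ 638.39469826, -273.71563815,    6.59067817]), np.float64(13.899707958570676)) [ 623. -272.   80.]
```

```bash
python3 - <<'E'
from h import *
rel([415,-311,165],Rt(90,-15,0))
E
```

```text
MOVE [-45.9, -212.8, -93.0] [-0.1, -0.1, 0.0] | at [517.  -98.4 144.6] t 14.45 q [ 0.74  0.46 -0.86  2.15  0.76  0.52  0.91] F [-0.3 -0.5 -3. ] w 0.17
```

Request:
apply_moves:
  motion:
    - [1, -1, -5, -2, 0, 0, 0]
    - [1, -4, -16, -7, 0, 0, 0]
    - [1, -7, -33, -14, 0, 0, 0]
    - [1, -12, -53, -23, 0, 0, 0]
    - [1, -16, -74, -32, 0, 0, 0]
    - [1, -21, -95, -41, 0, 0, 0]
    - [1, -25, -116, -50, 0, 0, 0]
    - [1, -30, -137, -59, 0, 0, 0]

```text
clock: 15.12
ee_pos: [451.4, -236.0, 158.2]
orientation: [0.0, 0.609, -0.0, 0.793]
force: [0.1, -0.2, -1.5]
gripper_width: 0.169
```

```bash
python3 - <<'E'
from h import *
rel([415,-311,165],Rt(90,-15,0))
E
```

```text
MOVE [-16.0, -75.0, -33.3] [-0.0, -0.1, -0.0] | at [ 451.4 -236.   158.2] t 15.12 q [ 1.19  0.48 -1.01  2.15  0.65  0.56  1.34] F [ 0.1 -0.2 -1.5] w 0.169
```

Request:
apply_moves:
  motion:
    - [1, -4, -19, -8, 0, 0, 0]
    - [1, -8, -37, -16, 0, 0, 0]
    - [1, -11, -52, -23, 0, 0, 0]
    - [1, -14, -64, -28, 0, 0, 0]
    - [1, -16, -72, -32, 0, 0, 0]
    - [1, -16, -75, -33, 0, 0, 0]
    - [1, -16, -75, -33, 0, 0, 0]
    - [1, -16, -75, -33, 0, 0, 0]

```text
clock: 15.78
ee_pos: [416.8, -309.3, 165.7]
orientation: [0.0, 0.609, 0.0, 0.793]
force: [-1.0, -0.0, -1.5]
gripper_width: 0.167
```

```bash
python3 - <<'E'
from h import *
rel([415,-311,165],Rt(90,-15,0))
s=cap("side","s18.png",(155,120,255,220),7);t=cap("top","t18.png",(250,140,370,230),6)
E
```

```text
MOVE [0.2, -1.7, -1.9] [-0.0, 0.0, -0.0] | at [ 416.8 -309.3  165.7] t 15.78 q [ 1.41  0.52 -1.08  2.09  0.61  0.62  1.55] F [-1.  -0.  -1.5] w 0.167
```

View pics/s18.png

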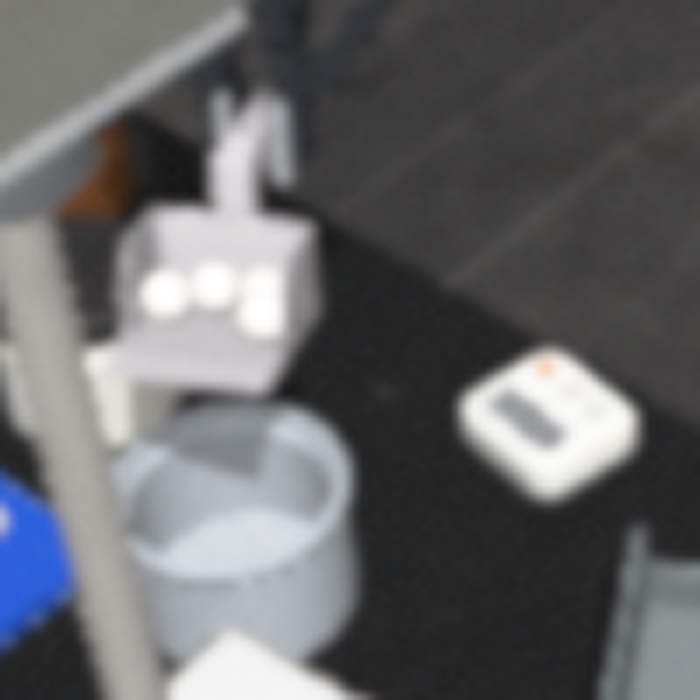

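View pics/t18.png

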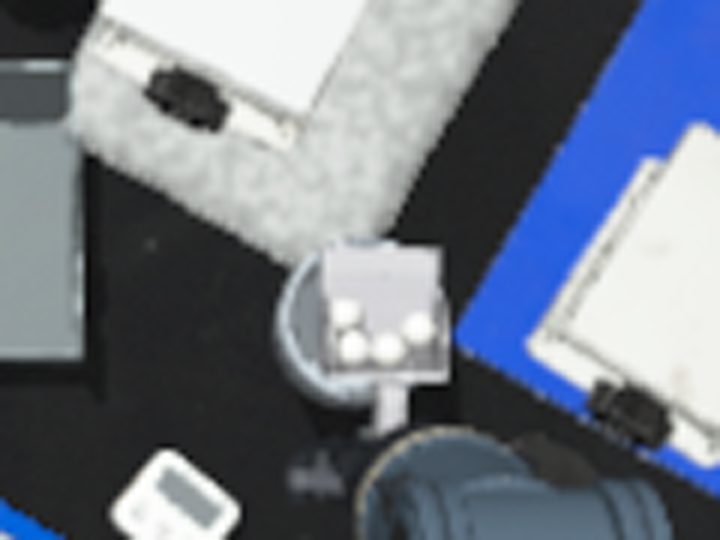

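```bash
python3 - <<'E'
from h import *
s=cap("side");t=cap("top")
for p in((325,247),(440,248)): print(plane(t,249.5+p[0]/6,139.5+p[1]/6,156).round(1))
for p in((110,368),(270,390)): print(plane(s,154.5+p[0]/7,119.5+p[1]/7,156).round(1))
for th in (0,10,20,30,35):
    r=np.radians(th); lo=np.array([110*np.cos(r)-40*np.sin(r), -110*np.sin(r)-40*np.cos(r)])
    lip=np.array([487,86 if th<25 else 80]); p=lip-lo
    print(th); rel([p[0],-311,p[1]],Rt(90,th,0))
E
```

```text
[ 533.  -278.9  156. ]
[ 533.4 -344.1  156. ]
[ 527.4 -341.3  156. ]
[ 530.2 -276.5  156. ]
0
MOVE [28.2, -1.8, -49.0] [0.0, 15.0, 0.0] | at [ 417.  -309.2  165.9] t 15.98 q [ 1.41  0.52 -1.08  2.09  0.61  0.62  1.55] F [ 0.5 -0.9 -2.2] w 0.169
10
MOVE [12.6, -1.8, -35.8] [0.0, 25.0, 0.0] | at [ 417.  -309.2  165.9] t 15.98 q [ 1.41  0.52 -1.08  2.09  0.61  0.62  1.55] F [ 0.5 -0.9 -2.2] w 0.169
20
MOVE [-0.5, -1.8, -20.2] [0.0, 35.0, 0.0] | at [ 417.  -309.2  165.9] t 15.98 q [ 1.41  0.52 -1.08  2.09  0.61  0.62  1.55] F [ 0.5 -0.9 -2.2] w 0.169
30
MOVE [-4.9, -1.8, -4.1] [0.0, 45.0, 0.0] | at [ 417.  -309.2  165.9] t 15.98 q [ 1.41  0.52 -1.08  2.09  0.61  0.62  1.55] F [ 0.5 -0.9 -2.2] w 0.169
35
MOVE [-8.8, -1.8, 5.3] [0.0, 50.0, 0.0] | at [ 417.  -309.2  165.9] t 15.98 q [ 1.41  0.52 -1.08  2.09  0.61  0.62  1.55] F [ 0.5 -0.9 -2.2] w 0.169
```

```bash
cat >> h.py <<'E'
def pour(th,lx,lz,y=-310.5):
    r=np.radians(th); p=np.array([lx,lz])-[110*np.cos(r)-40*np.sin(r), -110*np.sin(r)-40*np.cos(r)]
    print(th,end=" "); rel([p[0],y,p[1]],Rt(90,th,0))
E
python3 - <<'E'
from h import *
pour(-10,520,140); pour(-5,505,115);pour(0,490,95); pour(4,484,83); pour(8,483,79)
E
```

```text
-10 MOVE [2.3, -1.3, -13.3] [0.0, 5.0, 0.0] | at [ 417.  -309.2  165.9] t 15.98 q [ 1.41  0.52 -1.08  2.09  0.61  0.62  1.55] F [ 0.5 -0.9 -2.2] w 0.169
-5 MOVE [13.5, -1.3, -29.5] [0.0, 10.0, 0.0] | at [ 417.  -309.2  165.9] t 15.98 q [ 1.41  0.52 -1.08  2.09  0.61  0.62  1.55] F [ 0.5 -0.9 -2.2] w 0.169
0 MOVE [20.3, -1.3, -43.7] [0.0, 15.0, 0.0] | at [ 417.  -309.2  165.9] t 15.98 q [ 1.41  0.52 -1.08  2.09  0.61  0.62  1.55] F [ 0.5 -0.9 -2.2] w 0.169
4 MOVE [23.8, -1.3, -47.7] [0.0, 19.0, 0.0] | at [ 417.  -309.2  165.9] t 15.98 q [ 1.41  0.52 -1.08  2.09  0.61  0.62  1.55] F [ 0.5 -0.9 -2.2] w 0.169
8 MOVE [21.3, -1.3, -44.4] [0.0, 23.0, 0.0] | at [ 417.  -309.2  165.9] t 15.98 q [ 1.41  0.52 -1.08  2.09  0.61  0.62  1.55] F [ 0.5 -0.9 -2.2] w 0.169
```

Request:
apply_moves:
  motion:
    - [1, 1, 0, -2, 0, 0, 0]
    - [1, 3, 0, -6, 0, 0, 0]
    - [1, 6, -1, -13, 0, 1, 0]
    - [1, 10, -1, -21, 0, 3, 0]
    - [1, 13, -1, -29, 0, 5, 0]
    - [1, 16, -1, -36, 0, 7, 0]
    - [1, 18, -1, -41, 0, 9, 0]
    - [1, 19, -1, -43, 0, 11, 0]

```text
clock: 16.65
ee_pos: [378.3, -311.1, 135.6]
orientation: [0.001, 0.683, -0.001, 0.73]
force: [-0.5, 0.0, -2.4]
gripper_width: 0.172
```

```bash
python3 - <<'E'
from h import *
pour(0,484,90); pour(4,483,83); pour(8,483,79);pour(12,483,79);pour(16,483,79)
s=cap("side","s19.png",(155,120,255,220),7);t=cap("top","t19.png",(250,140,370,230),6)
E
```

```text
0 MOVE [5.3, 0.6, -4.7] [-0.1, 3.8, -0.0] | at [ 378.3 -311.1  135.6] t 16.65 q [ 1.3   0.55 -0.99  2.06  0.63  0.79  1.51] F [-0.5  0.  -2.4] w 0.172
4 MOVE [4.8, 0.6, -2.6] [-0.1, 7.8, -0.0] | at [ 378.3 -311.1  135.6] t 16.65 q [ 1.3   0.55 -0.99  2.06  0.63  0.79  1.51] F [-0.5  0.  -2.4] w 0.172
8 MOVE [1.7, 0.6, 1.2] [-0.1, 11.8, -0.0] | at [ 378.3 -311.1  135.6] t 16.65 q [ 1.3   0.55 -0.99  2.06  0.63  0.79  1.51] F [-0.5  0.  -2.4] w 0.172
12 MOVE [-5.1, 0.6, 5.8] [-0.1, 15.8, -0.0] | at [ 378.3 -311.1  135.6] t 16.65 q [ 1.3   0.55 -0.99  2.06  0.63  0.79  1.51] F [-0.5  0.  -2.4] w 0.172
16 MOVE [-11.5, 0.6, 10.8] [-0.1, 19.8, -0.0] | at [ 378.3 -311.1  135.6] t 16.65 q [ 1.3   0.55 -0.99  2.06  0.63  0.79  1.51] F [-0.5  0.  -2.4] w 0.172
```

View pics/s19.png

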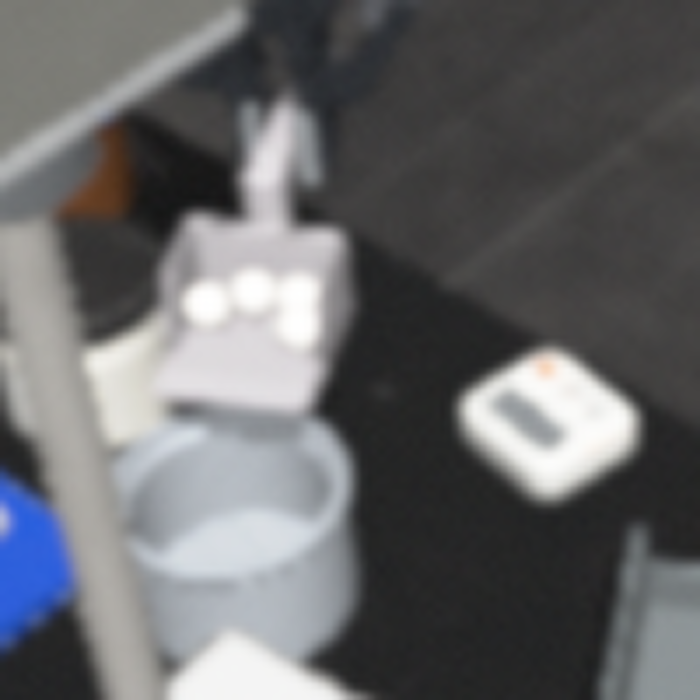

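View pics/t19.png

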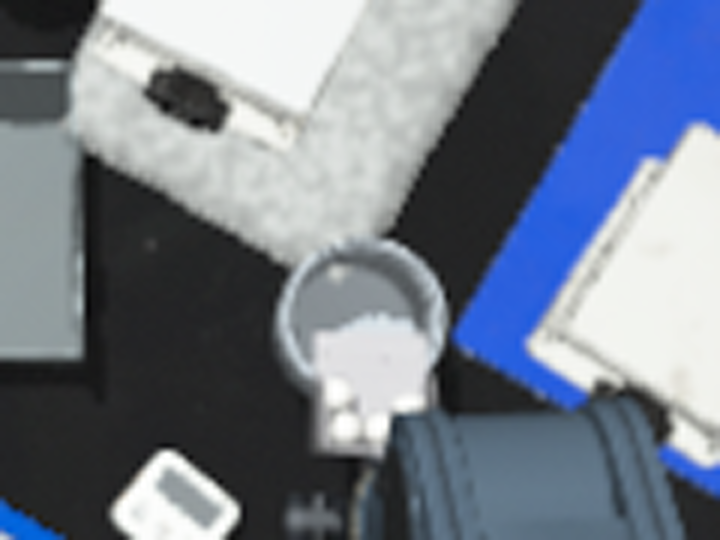

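Request:
apply_moves:
  motion:
    - [1, 3, 0, -2, 0, 2, 0]
    - [1, 5, 1, -4, 0, 4, 0]
    - [1, 5, 1, -3.5, 0, 6, 0]
    - [1, 5, 1, -2.5, 0, 8, 0]
    - [1, 3.5, 1, -1, 0, 10, 0]
    - [1, 1.5, 1, 1, 0, 12, 0]
    - [1, 0, 1, 2, 0, 13, 0]
    - [1, -2, 1, 3.5, 0, 14, 0]

```text
clock: 17.42
ee_pos: [383.3, -310.0, 138.3]
orientation: [0.0, 0.766, -0.0, 0.643]
force: [-0.4, 0.2, -1.8]
gripper_width: 0.171
```

```bash
python3 - <<'E'
from h import *
for th in (12,14,16,20,25,30): pour(th,483,79)
s=cap("side","s20.png",(155,120,255,220),7)
E
```

```text
12 MOVE [-2.7, -0.5, -0.1] [-0.0, 2.0, -0.0] | at [ 383.3 -310.   138.3] t 17.42 q [ 1.11  0.63 -0.92  1.89  0.6   1.11  1.48] F [-0.4  0.2 -1.8] w 0.171
14 MOVE [-6.4, -0.5, 1.5] [-0.0, 4.0, -0.0] | at [ 383.3 -310.   138.3] t 17.42 q [ 1.11  0.63 -0.92  1.89  0.6   1.11  1.48] F [-0.4  0.2 -1.8] w 0.171
16 MOVE [-10.1, -0.5, 3.2] [-0.0, 6.0, -0.0] | at [ 383.3 -310.   138.3] t 17.42 q [ 1.11  0.63 -0.92  1.89  0.6   1.11  1.48] F [-0.4  0.2 -1.8] w 0.171
20 MOVE [-17.4, -0.5, 7.1] [-0.0, 10.0, -0.0] | at [ 383.3 -310.   138.3] t 17.42 q [ 1.11  0.63 -0.92  1.89  0.6   1.11  1.48] F [-0.4  0.2 -1.8] w 0.171
25 MOVE [-26.0, -0.5, 12.5] [-0.0, 15.0, -0.0] | at [ 383.3 -310.   138.3] t 17.42 q [ 1.11  0.63 -0.92  1.89  0.6   1.11  1.48] F [-0.4  0.2 -1.8] w 0.171
30 MOVE [-34.1, -0.5, 18.8] [-0.0, 20.0, -0.0] | at [ 383.3 -310.   138.3] t 17.42 q [ 1.11  0.63 -0.92  1.89  0.6   1.11  1.48] F [-0.4  0.2 -1.8] w 0.171
```

View pics/s20.png

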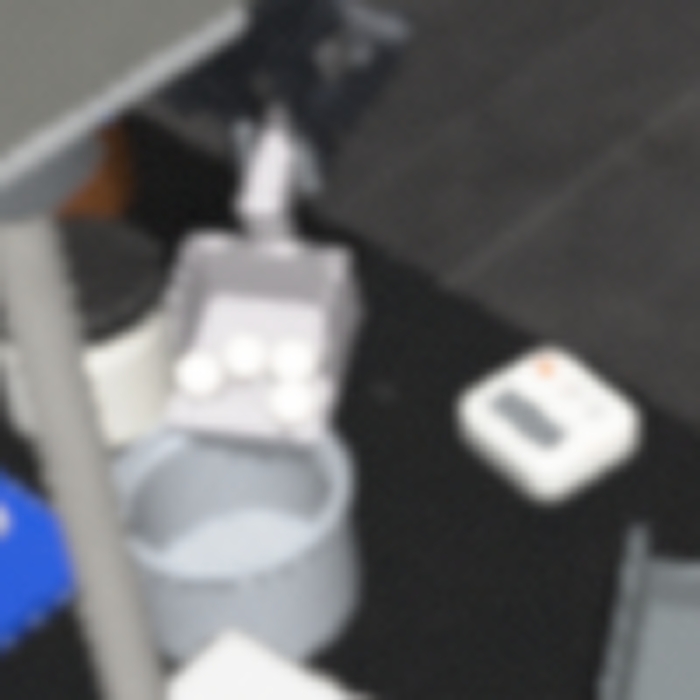

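Request:
apply_moves:
  motion:
    - [1, 0, 0, 0, 0, 0, 0]
    - [1, 0, 0, 0, 0, 1, 0]
    - [1, -1.5, 0, 0, 0, 1.5, 0]
    - [1, -3, 0, 0, 0, 2, 0]

```text
clock: 17.8
ee_pos: [383.5, -310.1, 141.6]
orientation: [0.001, 0.777, -0.0, 0.629]
force: [0.6, -0.1, -1.0]
gripper_width: 0.174
```

```bash
python3 - <<'E'
from h import *
for th in (14,16,20,25,30,35): pour(th,483,80)
s=cap("side","s21.png",(155,120,255,220),7)
E
```

```text
14 MOVE [-4.2, -0.4, 1.6] [-0.1, 2.0, -0.0] | at [ 383.5 -310.1  141.6] t 17.8 q [ 1.08  0.64 -0.91  1.86  0.59  1.16  1.48] F [ 0.6 -0.1 -1. ] w 0.174
16 MOVE [-8.0, -0.4, 3.2] [-0.1, 4.0, -0.0] | at [ 383.5 -310.1  141.6] t 17.8 q [ 1.08  0.64 -0.91  1.86  0.59  1.16  1.48] F [ 0.6 -0.1 -1. ] w 0.174
20 MOVE [-15.4, -0.4, 6.7] [-0.1, 8.0, -0.0] | at [ 383.5 -310.1  141.6] t 17.8 q [ 1.08  0.64 -0.91  1.86  0.59  1.16  1.48] F [ 0.6 -0.1 -1. ] w 0.174
25 MOVE [-24.2, -0.4, 11.9] [-0.1, 13.0, -0.0] | at [ 383.5 -310.1  141.6] t 17.8 q [ 1.08  0.64 -0.91  1.86  0.59  1.16  1.48] F [ 0.6 -0.1 -1. ] w 0.174
30 MOVE [-32.5, -0.3, 17.8] [-0.1, 18.0, -0.0] | at [ 383.5 -310.1  141.6] t 17.8 q [ 1.08  0.64 -0.91  1.86  0.59  1.16  1.48] F [ 0.6 -0.1 -1. ] w 0.174
35 MOVE [-40.3, -0.3, 24.5] [-0.1, 23.0, -0.0] | at [ 383.5 -310.1  141.6] t 17.8 q [ 1.08  0.64 -0.91  1.86  0.59  1.16  1.48] F [ 0.6 -0.1 -1. ] w 0.174
```

View pics/s21.png

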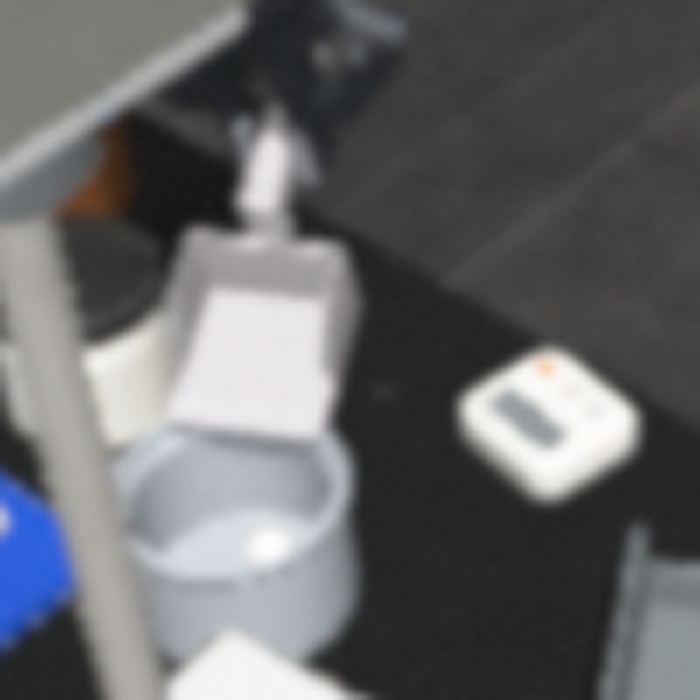

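Request:
apply_moves:
  motion:
    - [1, -10, 0, 0, 0, -2, 0]
    - [1, -30, 0, -10, 0, -6, 0]
    - [1, -55, 0, -30, 0, -10, 0]
    - [1, -70, 0, -60, 0, -12, 0]
    - [1, -70, 0, -60, 0, -12, 0]

```text
clock: 18.27
ee_pos: [334.0, -312.7, 224.7]
orientation: [0.002, 0.708, -0.005, 0.707]
force: [0.6, -0.9, -2.7]
gripper_width: 0.175
```

```bash
python3 - <<'E'
from h import *
rel([400,-200,160],Rt(90))
s=cap("side","s22.png",(155,120,255,220),7);t=cap("top","t22.png",(250,140,370,230),6)
E
```

```text
MOVE [64.2, 113.5, 65.0] [-0.5, -0.1, 0.2] | at [ 334.  -312.7  224.7] t 18.27 q [ 1.43  0.41 -1.09  1.97  0.44  1.01  1.7 ] F [ 0.6 -0.9 -2.7] w 0.175
```

View pics/t22.png

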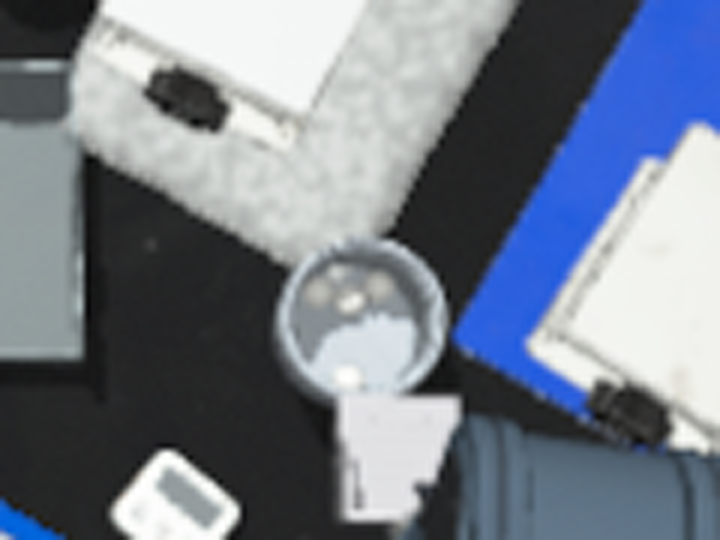

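View pics/s22.png

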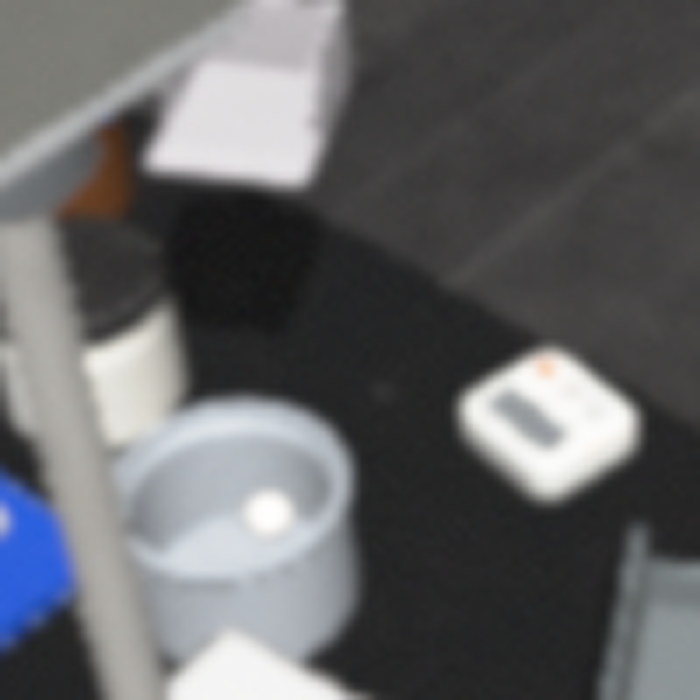

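```bash
python3 - <<'E'
from h import *
rel([460,-140,170],Rt(90));rel([516,20,150],Rt(45));rel([516,98,100],Rt(1.2))
E
```

```text
MOVE [52.8, 172.3, 121.1] [-0.3, -0.0, 0.1] | at [ 337.9 -311.5  223.3] t 18.37 q [ 1.42  0.42 -1.08  1.97  0.44  1.01  1.7 ] F [-0.1 -0.6 -1.1] w 0.172
MOVE [72.4, 332.7, 176.2] [44.7, 0.0, 0.1] | at [ 337.9 -311.5  223.3] t 18.37 q [ 1.42  0.42 -1.08  1.97  0.44  1.01  1.7 ] F [-0.1 -0.6 -1.1] w 0.172
MOVE [122.2, 410.8, 175.8] [88.5, 0.1, 0.1] | at [ 337.9 -311.5  223.3] t 18.37 q [ 1.42  0.42 -1.08  1.97  0.44  1.01  1.7 ] F [-0.1 -0.6 -1.1] w 0.172
```

Request:
apply_moves:
  motion:
    - [1, 8, 25, 18, 0, 0, 0]
    - [1, 16, 52, 37, 4, 0, 0]
    - [1, 24, 80, 57, 10, 0, 0]
    - [1, 32, 108, 77, 16, 0, 0]
    - [1, 40, 136, 97, 22, 0, 0]
    - [1, 48, 165, 117, 28, 0, 0]
    - [1, 52, 195, 128, 34, 0, 0]
    - [1, 55, 225, 138, 40, 0, 0]

```text
clock: 19.03
ee_pos: [479.2, -81.6, 166.1]
orientation: [0.243, 0.665, -0.243, 0.663]
force: [-0.5, -0.8, -1.0]
gripper_width: 0.174
```

```bash
python3 - <<'E'
from h import *
rel([516,98,110],Rt(1.2))
E
```

```text
MOVE [56.3, 160.9, -87.7] [48.6, -0.1, 0.0] | at [479.2 -81.6 166.1] t 19.03 q [ 0.64  0.46 -0.8   1.99  0.43  0.86  0.47] F [-0.5 -0.8 -1. ] w 0.174
```

Request:
apply_moves:
  motion:
    - [1, 7, 20, -11, 7, 0, 0]
    - [1, 14, 42, -23, 14, 0, 0]
    - [1, 21, 64, -35, 21, 0, 0]
    - [1, 28, 86, -47, 28, 0, 0]
    - [1, 35, 108, -59, 35, 0, 0]
    - [1, 42, 130, -71, 42, 0, 0]
    - [1, 50, 150, -82, 48.5, 0, 0]
    - [1, 56, 161, -88, 48.5, 0, 0]

```text
clock: 19.7
ee_pos: [514.3, 100.4, 110.3]
orientation: [0.494, 0.506, -0.494, 0.505]
force: [0.2, 0.3, -0.8]
gripper_width: 0.172
```

Request:
apply_moves:
  motion:
    - [1, 20, 0, 0, 0, 0, 0]
    - [1, 40, 0, 0, 0, 0, 0]
    - [1, 50, 0, 0, 0, 0, 0]
    - [1, 55, 0, 0, 0, 0, 0]
    - [1, 55, 0, 0, 0, 0, 0]
    - [1, 55, 0, 0, 0, 0, 0]

```text
clock: 20.2
ee_pos: [514.3, 95.3, 56.6]
orientation: [0.493, 0.506, -0.494, 0.506]
force: [0.5, -0.3, -0.7]
gripper_width: 0.169
```

```bash
python3 - <<'E'
from h import *
rel([515.7,98.3,40.5],Rt(1.2))
s=cap("side","s23.png",(250,150,390,240),5)
E
```

```text
MOVE [16.1, 1.5, -3.0] [0.3, -0.0, 0.0] | at [514.3  95.3  56.6] t 20.2 q [ 0.02  0.61 -0.44  2.02  0.45  0.6  -0.7 ] F [ 0.5 -0.3 -0.7] w 0.169
```

View pics/s23.png

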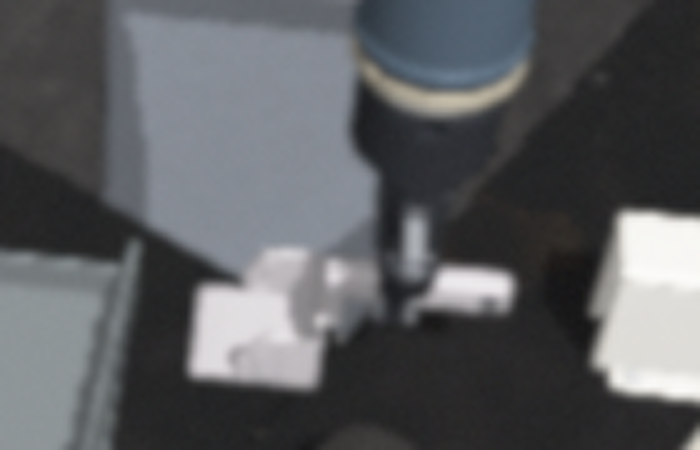

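Request:
apply_moves:
  motion:
    - [1, 6, 1, -2, 0, 0, 0]
    - [1, 11, 1, -2, 0, 0, 0]
    - [1, 14, 1, -2, 0, 0, 0]
    - [1, 15.5, 1, -2, 0, 0, 0]
    - [1, 16, 1, -2, 0, 0, 0]
    - [1, 16, 1, -2, 0, 0, 0]

```text
clock: 20.75
ee_pos: [515.0, 96.6, 40.6]
orientation: [0.494, 0.506, -0.494, 0.506]
force: [0.1, -0.4, -1.0]
gripper_width: 0.17
```

```bash
python3 - <<'E'
from h import *
rel([515.7,98.3,40.5],Rt(1.2))
E
```

```text
MOVE [0.1, 0.7, -1.7] [0.2, 0.0, 0.0] | at [515.   96.6  40.6] t 20.75 q [ 0.01  0.64 -0.42  2.03  0.47  0.57 -0.72] F [ 0.1 -0.4 -1. ] w 0.17
```

Request:
apply_moves:
  motion:
    - [1, 0.7, 0, 0, 0, 0, 0]
    - [1, 1.3, 0, 0, 0, 0, 0]
    - [1, 1.3, 0, 0, 0, 0, 0]

```text
clock: 21.0
ee_pos: [515.1, 97.2, 40.1]
orientation: [0.494, 0.506, -0.493, 0.506]
force: [-3.8, 0.9, 12.9]
gripper_width: 0.171
```

```bash
python3 - <<'E'
from h import *
rel([515.7,98.3,40.5],Rt(1.2))
E
```

```text
MOVE [-0.4, 0.6, -1.1] [0.3, -0.0, -0.0] | at [515.1  97.2  40.1] t 21.0 q [ 0.    0.64 -0.42  2.03  0.47  0.57 -0.72] F [-3.8  0.9 12.9] w 0.171
```

Contact made. Next I release and retreat upward.

Request:
apply_moves:
  motion:
    - [1, -0.5, 0, 0, 0, 0, 0]
    - [0.4, -0.5, 0, 0, 0, 0, 0]
    - [0, -0.5, 0, 0, 0, 0, 0]
    - [0, -0.5, 0, 0, 0, 0, 0]
    - [0, -0.5, 0, 0, 0, 0, 0]
    - [0, -0.5, 0, 0, 0, 0, 0]

```text
clock: 21.5
ee_pos: [515.2, 96.8, 39.6]
orientation: [0.494, 0.506, -0.494, 0.506]
force: [-0.5, 0.3, 0.4]
gripper_width: 0.5
```

Request:
apply_moves:
  motion:
    - [0, -10, 0, 0, 0, 0, 0]
    - [0, -40, 0, 0, 0, 0, 0]
    - [0, -80, 0, 0, 0, 0, 0]
    - [0, -120, 0, 0, 0, 0, 0]
    - [0, -150, 0, 0, 0, 0, 0]
    - [0, -150, 0, -60, 0, 0, 0]
    - [0, -150, 0, -100, 0, 0, 0]
    - [0, -150, 0, -100, 0, 0, 0]

```text
clock: 22.17
ee_pos: [512.1, 202.3, 191.9]
orientation: [0.495, 0.507, -0.491, 0.506]
force: [-0.0, 0.7, 0.1]
gripper_width: 0.496
```

```bash
python3 - <<'E'
from h import *
rel([515.7,98.3,40.5],Rt(1.2))
s=cap("side","s24.png",(150,120,420,290),2.9);t=cap("top","t24.png",(180,130,370,240),4)
s=cap("side","s25.png",(270,185,370,240),7)
E
```

```text
MOVE [150.9, 0.2, 104.8] [0.4, -0.3, -0.1] | at [512.1 202.3 191.9] t 22.17 q [-0.08  0.47 -0.57  1.81  0.3   0.94 -0.74] F [-0.   0.7  0.1] w 0.496
```

View pics/s24.png

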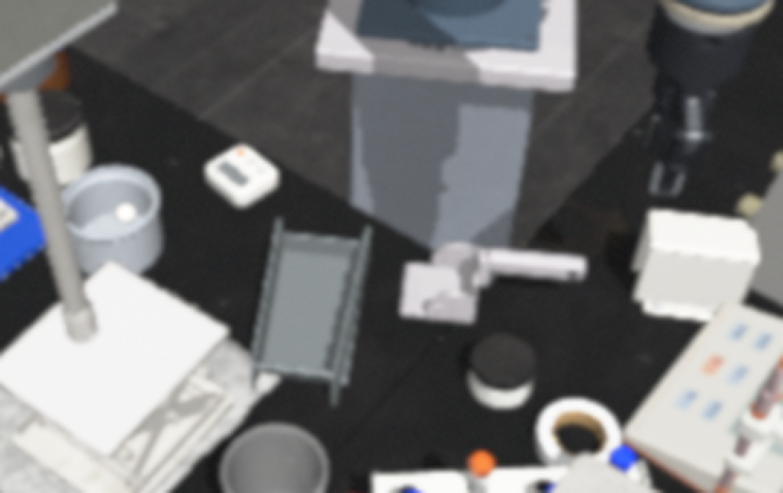

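View pics/t24.png

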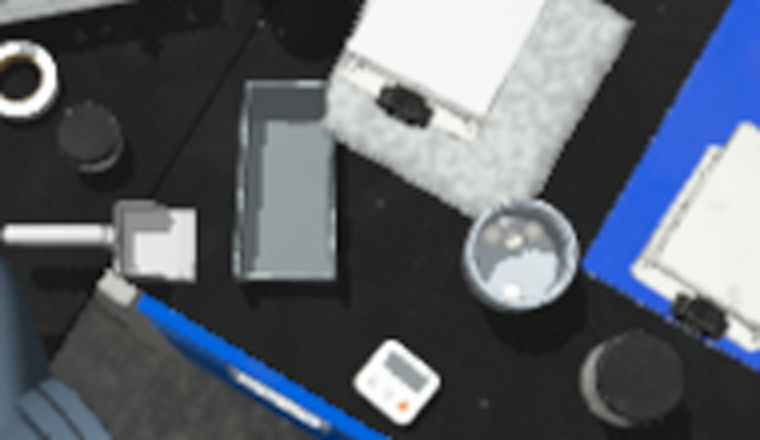

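View pics/s25.png

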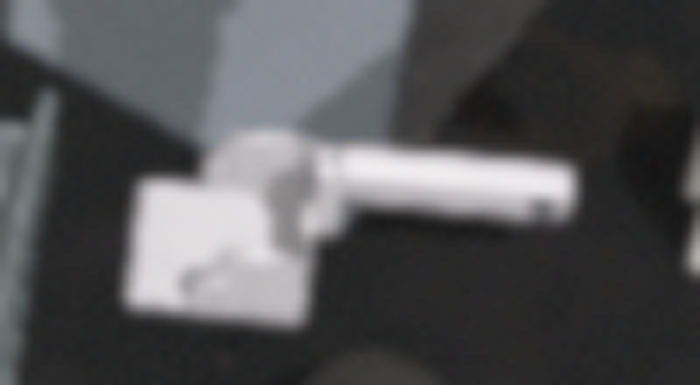

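```bash
python3 - <<'E'
from h import *
t=cap("top"); c=t["im"][172:215,290:332]; c=cv2.convertScaleAbs(c,alpha=1.6,beta=-110)
cv2.imwrite("pics/t26.png",cv2.resize(c,None,fx=12,fy=12,interpolation=cv2.INTER_CUBIC))
E
```

```text
(no output)
```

View pics/t26.png

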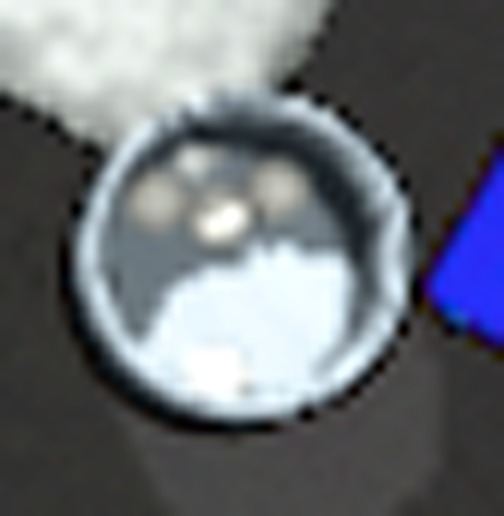

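```bash
python3 -c "
from station import ctrl
print(ctrl.hand_in())"
```

```text
the job is handed in; nothing more can be done
None
```

I drew the scoop out by its pan, laid it flat and let go. I then took it by the handle and scooped all four balls in one go. I tipped them into the steel jar from about 10 mm above the rim, laid the scoop flat again and backed the arm off. The job was handed in at about 22 s.

The last pictures show four balls in the jar, the tray empty, the scoop flat and free, and the jar and bystanders apparently where they started (judged by eye). The wrist force readings at the end were near zero. Three of the balls lie in the jar's shadow, so I counted them in a contrast-boosted crop. No check failed. The two cameras disagreed by 1–3 mm on lateral positions, so I used values between them.

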